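Change the sample on the balance

ROBOT

A 6-joint arm with a two-finger parallel gripper is mounted at the origin on the work surface. World frame = base frame: x ahead of the robot, y to its left, z up, the work surface at z = 0. Lengths are in mm, angles in rad, forces in N, time in s.
With the tool pointing down it reaches from about 350 to 775 mm from the base axis. Payload 7.3 kg.
Tool frame: the origin (TCP) lies at the very end of the fingers, on their centre line; the grasp point (between the pads) lies bot.grasp_offset behind it (bot.grasp_offset is the distance from the TCP to the grasp point, in mm); z points along the fingers, y is the line along which they close (so a half turn about z gives the same grasp; the last joint's range is limited). The gripper opens to 92 mm and grips with 3 to 60 N. Pads are 19 mm wide; open, the fingers measure 130 mm over their backs; the gripper's body (75 mm by 190 mm) begins 47 mm behind the grasp point.
Start: joints at [-1.258, 0.342, 1.524, -0, 1.275, -0.146], TCP at [232.532, -470.716, 226.741] pointing down, gripper open.
Joint ranges: [-2.53, 2.53], [-0.77, 2.02], [0.04, 2.7], [-1, 4.14], [0.28, 2.66], [-3.11, 3.11]. Speed limits (rad/s): [2.57, 2.57, 3.14, 3.14, 3.14, 3.14].

INTERFACE

Orientations are given as [roll, pitch, yaw] about the fixed x, y, z axes, in that order (R = Rz(yaw) Ry(pitch) Rx(roll)).
In Python, from plant import bot gives the robot as it stands. The module is installed in compiled form; this text tells all that it offers.
- The arm moves only by the shell command python3 -m handwheel 'ROWS'. ROWS is JSON, a list of rows, each an object of numbers: "claw": the finger opening in mm, from 0 to 91.8; "dx", "dy", "dz": the shift along the tool's x, y, z in mm; "rx", "ry", "rz": the turn, a rotation vector about the tool's x, y, z in rad. A call has 1 to 10 rows; each row shifts and turns the commanded pose from where the row before left it, along the tool's axes as they then stand; what a row does not reach is not made up. A row lasts 1/10 s, in which the tool goes at most 50 mm and 8.59 degrees, less where a joint would pass 70% of its speed; a pose out of reach is approached as far as the arm can. A call is refused whole if a number of a shift passes 50 or a number of a turn 0.15, either way. A call with a gripper value outside its range is refused whole. The fingers move at their own pace and stop on an object; the grip force is fixed at half the most. Time passes only in rows, so rows that do not move let the fingers close. It gives the time, the measured TCP pose, the force and the opening at its end, in the units of the state.
- bot.get_obs(): the state, without advancing time (a new reading comes with each control period).
- bot.capture(name): name is "scene" or "top"; returns a dict with "frame" (480x640x3 uint8, red, green, blue), "camera_matrix" (3x3 intrinsics, pixels), "k1" (the pictures are not rectified: a ray, as slopes to the right and down, at radius r is drawn at 1 + k1 r^2 times it, then the intrinsics apply), "view" (4x4, takes a point from world to camera coordinates). Camera axes: x right, y down, z forward; pixel columns grow to the right and rows downward; lengths in mm; the calibration is good to about 2 mm. A picture is of the moment at which its call begins. There is no depth.
- bot.close_job(): hands the job in, once; it reports no verdict.
The state is a dict: "time": time; "joint_positions": joint angles; "dq": joint speeds; "tau": joint torques, N m; "tool_pos": TCP position; "tcp_rot": TCP orientation; "contact_force": force on the tool from outside, world axes, zero at the start; "moment": the same for the moment, N m; "grip_width": finger opening in mm.
Only numpy, scipy, OpenCV 4.12 (cv2) and the standard library are available. Lean on these libraries where they do the work, as an engineer would, in place of code of your own. Each camera call takes 0.05 s, during which the arm holds its last target. There are 200 camera calls.

TASK

Change the sample on the balance. First set the tall round jar and the square bottle, which stand in front on the white sample stand, aside on the metal tray; then put the wide flat pot from the balance onto the larger black pad on the stand and the small pot from the stand onto the middle of the balance pan. Last, put the jar and the bottle back upright, each where it stood, with the little amber vial left standing where it is; nothing may be knocked over and the balance must be treated gently.

Things in the scene. Friction and masses are not known exactly. Their poses are not given: they have to be found in the camera images.
- stand: white fixed stand, 190 (its x) x 250 (y) mm, flat top 30 mm above the bench. Origin: on the bench under its centre; x points away from the robot. At x = +89 to +95 an upstand rises to 70 mm. Front row: grey printed circles at x = -32, y = +55 and -55 mm, where jar and bottle stand, either way round. Rear row: black pads at x = +32, y = +55 and -55. Vial at the centre.
- jar: tall round screw-cap jar of clear plastic with brown husk inside, white cap: 52 mm diameter (cap 53 mm), 112 mm high, the cap being the top 21 mm; 0.11 to 0.22 kg. Origin: centre of its underside, z up. It stands in the stand's front row at the start.
- bottle: tall square clear bottle with black carbon inside: body 46 x 46 mm, 92 mm high, sides along its x and y, turned up to 0.25 rad from the stand's axes; above a neck a round white cap, 34 mm diameter, from 107 to 135 mm height, good to grip; 0.12 to 0.23 kg. Origin: centre of its underside, z up. It stands in the stand's front row.
- pot_slim: small round pot, the next sample: clear, brown husk, white lid, 42 mm diameter (lid 43), 44 mm high, lid the top 10 mm; 0.06 kg. Origin: centre of its underside. It starts on the smaller pad in the stand's rear row, with the jar or bottle some 15 mm in front of it, towering over it; it goes to the middle of the balance pan.
- pot_wide: wide flat round pot, already weighed, clear with black carbon and a white lid: 54 mm diameter (lid 55 mm), 33 mm high, the lid the top 10 mm; about 0.07 kg. Origin: centre of its underside. At the start it stands on the balance pan, up to 10 mm off its middle; it goes to the larger pad.
- pad_wide: larger black rubber pad, 64 mm diameter, 3 mm thick, fixed on the stand's rear row (left or right), empty at the start: the place of the wide flat pot. Origin: centre of its underside, on the stand's top.
- pad_slim: smaller black rubber pad, 52 mm diameter, 3 mm thick, fixed on the stand's rear row beside the larger pad: the small pot stands on it at the start; it is empty at the end. Origin: centre of its underside, on the stand's top.
- balance: white bench balance, fixed, 160 mm wide, with a round steel pan 120 mm in diameter whose top is 62 mm above the bench. Origin: on the bench under the centre of the pan. Its body reaches 75 mm to its +x and 145 mm to its -x (display side, lower); it stands left or right of the stand.
- tray: flat aluminium tray, fixed, 270 (its x) x 170 (y) mm, rim 21 mm high, floor 3 mm above the bench: the side area, left or right of the stand. Origin: on the bench under its centre. A loose spare cap, 38 mm diameter, 14 mm high, lies in it at about x = +105, y = 0 mm; the rest is free, for instance x = -75 and x = +20 on its middle line.
- vial: small amber vial with black cap, 19 mm diameter, 51 mm high, standing in the middle of the stand between the four places; stays there. Origin: centre of its underside.

How it is judged:
By the outcome, as a careful person would: the job done as asked, in the order asked, and still so for the second after the job is handed in, with the robot touching nothing.
It also fails if it takes over 141 s, if anything falls off the work surface, if the arm or the gripper's body presses on something with over 40 N, if the wrist force passes 120 N, or if a joint passes its speed limit or range.

## Working session

There is one attempt and no reset: what is moved stays moved. The work goes in short steps, Python scripts to look and compute and a shell command to move; the robot and the scene stay as the last step left them, time stands still between calls to the robot, and variables do not carry over. Pictures are saved under pics/ and viewed, on a budget of 14 in all, crops included, one or two more only if the job needs it, and the job is handed in when it is done.

```bash
mkdir -p pics; cat > h.py <<'E'
from plant import bot
import numpy as np, cv2
def snap(cam,name,crop=None,scale=1):
    c=bot.capture(cam); f=c["frame"][:,:,::-1].copy()
    np.savez(f"pics/{cam}.npz",K=c["camera_matrix"],k1=c["k1"],V=c["view"])
    cv2.imwrite(f"pics/{name}_raw.png",f)
    if crop: x0,y0,x1,y1=crop; f=f[y0:y1,x0:x1]
    f=cv2.resize(f,None,fx=scale,fy=scale,interpolation=cv2.INTER_CUBIC)
    cv2.imwrite(f"pics/{name}.png",f)
def cal(cam):
    d=np.load(f"pics/{cam}.npz"); return d["K"],float(d["k1"]),d["V"]
def px2w(cam,u,v,z):
    K,k1,V=cal(cam)
    n=cv2.undistortPoints(np.array([[[u,v]]],float),K,np.array([k1,0,0,0,0.]))[0,0]
    R,t=V[:3,:3],V[:3,3]; o=-R.T@t; d=R.T@np.array([n[0],n[1],1]); return o+d*(z-o[2])/d[2]
def w2px(cam,P):
    K,k1,V=cal(cam); P=np.atleast_2d(np.array(P,float))
    return cv2.projectPoints(P,cv2.Rodrigues(V[:3,:3])[0],V[:3,3],K,np.array([k1,0,0,0,0.]))[0][:,0]
E
python3 - <<'E'
from h import *
print(bot.get_obs(), bot.grasp_offset)
snap("scene","s1"); snap("top","t1")
for c in("scene","top"):
    K,k1,V=cal(c); print(c,K.round(1).tolist(),k1,(-V[:3,:3].T@V[:3,3]).round(), V[:3,:3].round(2).tolist())
E
```

```text
{'time': 0.0, 'joint_positions': array([-1.25801105e+00,  3.42730306e-01,  1.52508333e+00,  3.84180924e-05,
        1.27539044e+00, -1.45985398e-01]), 'dq': array([ 9.88064193e-05, -1.94443726e-06,  5.95953580e-04,  9.13671592e-04,
       -4.28359909e-04,  1.83261780e-03]), 'tau': array([ 4.26207798e-04, -4.31237698e+01, -2.44217741e+01,  7.15392851e-02,
        5.61062491e-02, -1.20130626e-04]), 'tool_pos': array([ 232.39661121, -470.27753977,  226.01789185]), 'tcp_rot': array([-3.14000372e+00, -2.70754505e-04,  4.58759246e-01]), 'contact_force': array([-8.19691119e-06, -4.35890741e-01,  3.47083847e-01]), 'moment': array([-0.00991999, -0.00801658,  0.01428271]), 'grip_width': 91.7786091303436} 18.8
scene [[474.6, 0.0, 318.0], [0.0, 474.6, 237.4], [0.0, 0.0, 1.0]] -0.05181229414437967 [1012. -380.  608.] [[0.62, 0.78, 0.02], [0.54, -0.41, -0.73], [-0.57, 0.47, -0.68]]
top [[504.2, 0.0, 319.2], [0.0, 504.2, 236.3], [0.0, 0.0, 1.0]] 0.04857180939910766 [ 405.  -19. 1043.] [[0.0, -1.0, -0.0], [-0.99, -0.0, -0.16], [0.16, 0.0, -0.99]]
```

View pics/s1.png

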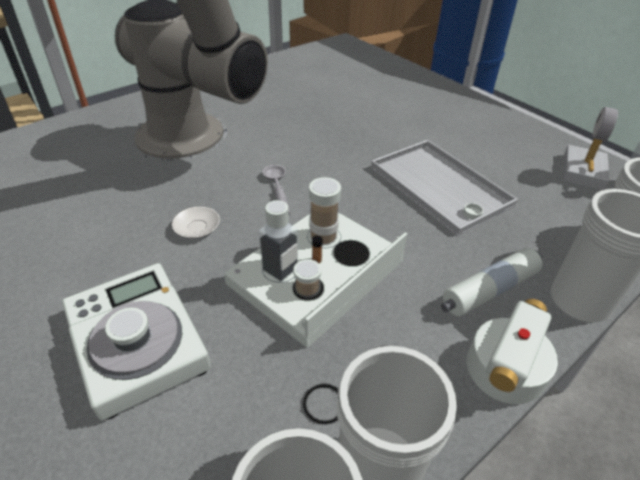

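View pics/t1.png

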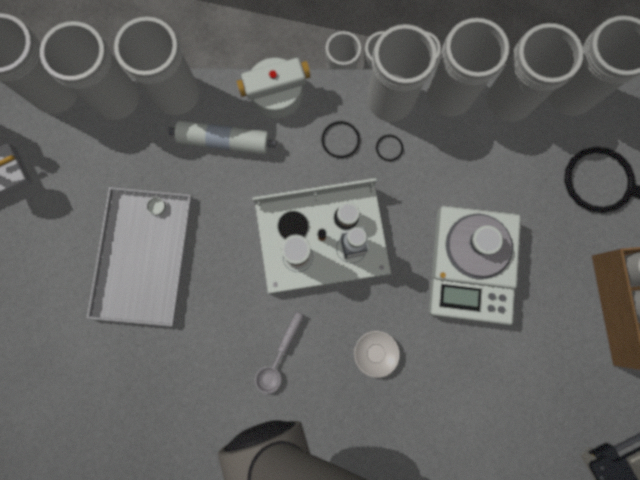

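The top view shows the tray at left (about 140,257), the stand at about (323,240) with the jar front-left and the bottle front-right, and the balance at right (480,245). I'll enlarge the crops next.

```bash
python3 - <<'E'
import cv2,numpy as np
f=cv2.imread("pics/t1_raw.png")
a=cv2.resize(f[175:305,250:400],None,fx=5,fy=4.6*5/4.6*0.9/0.9,interpolation=cv2.INTER_CUBIC)[:600]
a=cv2.resize(f[180:300,250:400],None,fx=5,fy=5,interpolation=cv2.INTER_CUBIC)
cv2.imwrite("pics/t1a.png",a)
b=cv2.resize(f[195:330,430:525],None,fx=4.2,fy=4.2,interpolation=cv2.INTER_CUBIC)
c=cv2.resize(f[185:329,85:195],None,fx=3.6,fy=3.6,interpolation=cv2.INTER_CUBIC)
H=max(b.shape[0],c.shape[0]); o=np.zeros((H,b.shape[1]+c.shape[1],3),np.uint8)
o[:b.shape[0],:b.shape[1]]=b; o[:c.shape[0],b.shape[1]:]=c; print(o.shape,b.shape)
cv2.imwrite("pics/t1b.png",o)
E
```

```text
(567, 795, 3) (567, 399, 3)
```

View pics/t1a.png

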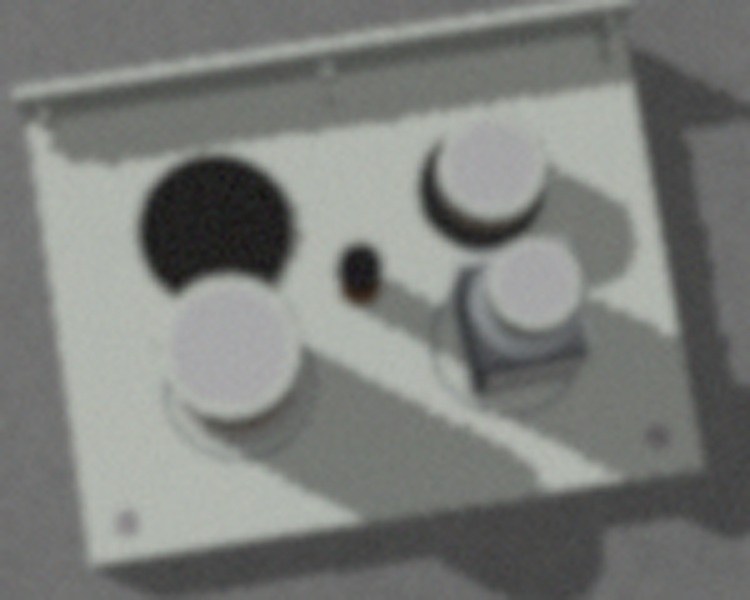

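View pics/t1b.png

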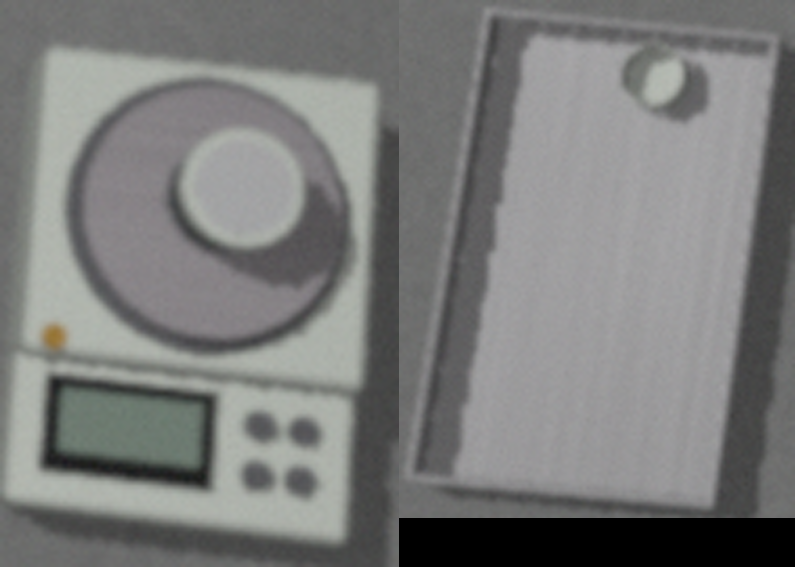

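```bash
python3 - <<'E'
from h import *
A=lambda u,v,z:px2w("top",250+u/5-.4,180+v/5-.4,z)[:2]
B=lambda u,v,z:px2w("top",430+u/4.2-.4,195+v/4.2-.4,z)[:2]
C=lambda u,v,z:px2w("top",85+(u-399)/3.6-.36,185+v/3.6-.36,z)[:2]
fl,fr,rl,rr=A(90,565,30),A(704,468,30),A(14,92,70),A(632,5,70)
yaw=lambda d:np.arctan2(d[1],d[0])
print("stand",((fl+fr+rl+rr)/4).round(1),"yaw from y-edges",yaw(-( (fr-fl)))-np.pi/2,yaw(rl-rr)-np.pi/2,"x-edges",yaw(rl-fl),yaw(rr-fr),np.linalg.norm(fl-fr),np.linalg.norm(rl-rr),np.linalg.norm(rl-fl))
for n,a in dict(jar=A(234,345,142),bottle=A(533,285,165),slim=A(492,171,77),padw=A(217,228,33),vial=A(361,268,81),jarlow=A(163,395,30)).items(): print(n,a.round(1))
print("pan",B(209,214,62),"wide",B(241,187,95),"balyaw",yaw(B(47,48,55)-B(22,350,55)))
t=[C(487,10,21),C(779,38,21),C(715,508,21),C(410,478,21)]
print("tray",np.mean(t,0),yaw(t[0]-t[3]),yaw(t[1]-t[2]),np.array(t).round(), "cap",C(658,80,10))
# bottle body edges at z ~122 (shoulder top at 92+30)
for p in [(460,275),(480,365),(585,350)]: print(A(*p,118))
s=((fl+fr+rl+rr)/4); y=yaw(-(fr-fl))-np.pi/2
for n,p in dict(fL=(-32,55),fR=(-32,-55),rL=(32,55),rR=(32,-55)).items():
  c,q=np.cos(y),np.sin(y); print(n,(s+np.array([c*p[0]-q*p[1],q*p[0]+c*p[1]])).round(1))
E
```

```text
stand [570.  -23.1] yaw from y-edges 0.15903866242444042 0.14639816093191715 x-edges 0.15940899509808362 0.16696994166430365 249.2309093646451 247.8652014946733 186.52804601113573
jar [532.   23.1]
bottle [550.4 -83.3]
slim [610.2 -74.1]
padw [595.6  35.6]
vial [570.9 -22.9]
jarlow [527.4  56.8]
pan [ 550.40138085 -331.2943242 ] wide [ 557.84976947 -335.69444574] balyaw -0.1168458593428162
tray [535.41538357 345.3766811 ] -0.08493401500344133 -0.08562734466428852 [[676. 418.]
 [661. 250.]
 [394. 273.]
 [411. 440.]] cap [638.05285577 321.82210512]
[561.95089055 -59.63513475]
[528.19668453 -66.87489979]
[ 533.90406911 -105.76217264]
fL [529.7  26.2]
fR [547.1 -82.4]
rL [592.9  36.3]
rR [610.3 -72.3]
```

The enlarged crops show the jar cap at (234,345), the bottle cap at (533,285), the small pot's lid at (492,171), the larger pad at (217,228), the pan at (209,214) and the wide pot's lid at (241,187). The fitted stand and vial agree to within 1 mm, so I'll start moving. The bottle goes first because its higher cap leaves more clearance over the jar.

```bash
cat > d.py <<'E'
# usage: d.py x y z [yaw] -> needed tool-frame shift from the present pose
import sys; from plant import bot; import numpy as np
from scipy.spatial.transform import Rotation as R
a=[float(s) for s in sys.argv[1:]]; o=bot.get_obs()
Q=R.from_euler("xyz",o["tcp_rot"]); yaw=o["tcp_rot"][2]
print("t",round(o["time"],1),"tcp",o["tool_pos"].round(1),"rpy",o["tcp_rot"].round(3),"F",o["contact_force"].round(1),"w",round(o["grip_width"],1),"q",o["joint_positions"].round(2))
if len(a)>=3:
    if len(a)>3:
        r=yaw-a[3]; print("rz",round(r,3)," shifts below hold after that turn"); Q=R.from_euler("xyz",[np.pi,0,a[3]])
    print("tool shift",Q.inv().apply(np.array(a[:3])-o["tool_pos"]).round(1))
E
python3 -m handwheel '[{"rz":0.15,"claw":70},{"rz":0.15},{"dx":25,"dy":-22},{"dx":25,"dy":-22},{"dx":25,"dy":-22},{"dx":25,"dy":-22},{"dx":25,"dy":-22},{"dx":25,"dy":-22},{"dx":25,"dy":-22},{"dx":25,"dy":-22}]' && python3 -m handwheel '[{"dx":25,"dy":-22},{"dx":25,"dy":-22},{"dx":25,"dy":-22},{"dx":25,"dy":-22},{"dx":25,"dy":-22},{"dx":20,"dy":-17},{"dx":10,"dy":-10},{},{}]'; python3 d.py 549.5 -83 132 0.159
```

```text
t 0.1 tcp [ 232.4 -470.3  226.1] rpy [-3.14  -0.     0.459] F [-0.8 -0.2  0.2] w 92.0 q [-1.26  0.34  1.52  0.    1.28 -0.15]
rz 0.3  shifts below hold after that turn
tool shift [ 374.4 -332.2   94.1]invalid input at $[0]: expected keys claw, dx, dy, dz, rx, ry, rz
```

```bash

python3 -m handwheel '[{"claw":70,"dx":0,"dy":0,"dz":0,"rx":0,"ry":0,"rz":0.15},{"claw":70,"dx":0,"dy":0,"dz":0,"rx":0,"ry":0,"rz":0.15},{"claw":70,"dx":40,"dy":-35,"dz":0,"rx":0,"ry":0,"rz":0},{"claw":70,"dx":40,"dy":-35,"dz":0,"rx":0,"ry":0,"rz":0},{"claw":70,"dx":40,"dy":-35,"dz":0,"rx":0,"ry":0,"rz":0},{"claw":70,"dx":40,"dy":-35,"dz":0,"rx":0,"ry":0,"rz":0},{"claw":70,"dx":40,"dy":-35,"dz":0,"rx":0,"ry":0,"rz":0},{"claw":70,"dx":40,"dy":-35,"dz":0,"rx":0,"ry":0,"rz":0},{"claw":70,"dx":40,"dy":-35,"dz":0,"rx":0,"ry":0,"rz":0},{"claw":70,"dx":0,"dy":0,"dz":0,"rx":0,"ry":0,"rz":0}]'; python3 d.py 549.5 -83 132 0.159
```

```text
time: 1.1
tool_pos: [458.8, -196.7, 226.4]
tcp_rot: [-3.14, -0.001, 0.166]
contact_force: [0.2, -0.9, 1.1]
grip_width: 69.8
t 1.1 tcp [ 458.8 -196.7  226.4] rpy [-3.14e+00 -1.00e-03  1.66e-01] F [ 0.2 -0.9  1.1] w 69.8 q [-0.56  0.3   1.59  0.    1.25  0.84]
rz 0.007  shifts below hold after that turn
tool shift [107.6 -98.   94.4]
```

```bash

python3 -m handwheel '[{"claw":70,"dx":27,"dy":-24,"dz":0,"rx":0,"ry":0,"rz":0},{"claw":70,"dx":27,"dy":-24,"dz":0,"rx":0,"ry":0,"rz":0},{"claw":70,"dx":27,"dy":-25,"dz":0,"rx":0,"ry":0,"rz":0},{"claw":70,"dx":27,"dy":-25,"dz":0,"rx":0,"ry":0,"rz":0.007},{"claw":70,"dx":0,"dy":0,"dz":20,"rx":0,"ry":0,"rz":0},{"claw":70,"dx":0,"dy":0,"dz":20,"rx":0,"ry":0,"rz":0},{"claw":70,"dx":0,"dy":0,"dz":0,"rx":0,"ry":0,"rz":0},{"claw":70,"dx":0,"dy":0,"dz":0,"rx":0,"ry":0,"rz":0}]'; python3 d.py 549.5 -83 132 0.159
python3 -c "
from h import *
snap('scene','s2',(220,100,420,250),4)
print(w2px('scene',[[549.5,-83,165],bot.get_obs()['tool_pos']]))"
```

```text
time: 1.9
tool_pos: [547.0, -88.3, 186.7]
tcp_rot: [-3.141, 0.001, 0.151]
contact_force: [1.2, -0.4, 1.0]
grip_width: 70.1
t 1.9 tcp [547.  -88.3 186.7] rpy [-3.141e+00  1.000e-03  1.510e-01] F [ 1.2 -0.4  1. ] w 70.1 q [-0.3   0.43  1.5  -0.    1.21  1.12]
rz -0.008  shifts below hold after that turn
tool shift [ 3.3 -4.8 54.7]
[[275.56290339 205.76547509]
 [270.9893059  194.40121166]]
```

View pics/s2.png

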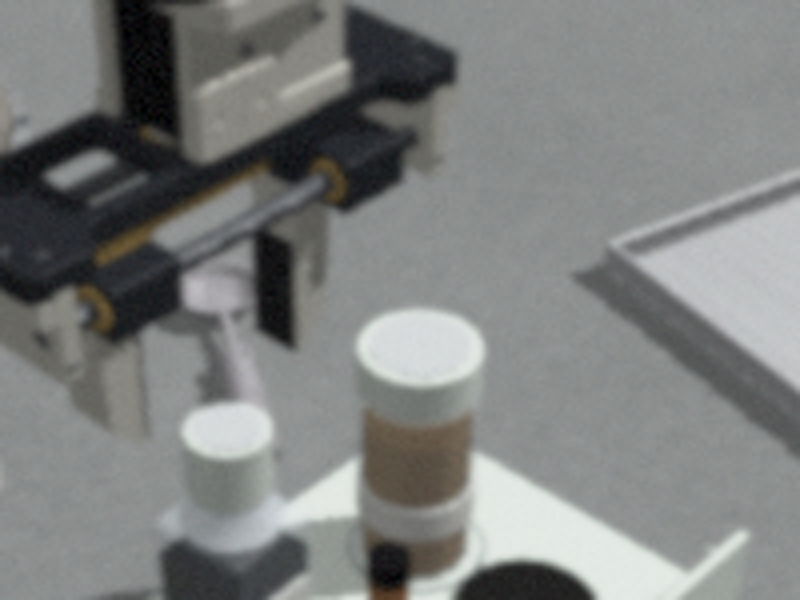

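```bash
python3 -c "
from h import *
print(px2w('scene',276.4,207.6,165),px2w('scene',324.9,186.1,142))"
```

```text
[553.7750894  -84.46889158 165.        ] [532.55745868  25.67793761 142.        ]
```

```bash

python3 -m handwheel '[{"claw":70,"dx":4.7,"dy":-4.1,"dz":0,"rx":0,"ry":0,"rz":-0.005},{"claw":70,"dx":0,"dy":0,"dz":15,"rx":0,"ry":0,"rz":0},{"claw":70,"dx":0,"dy":0,"dz":20,"rx":0,"ry":0,"rz":0},{"claw":70,"dx":0,"dy":0,"dz":19.7,"rx":0,"ry":0,"rz":0},{"claw":70,"dx":0,"dy":0,"dz":0,"rx":0,"ry":0,"rz":0},{"claw":50,"dx":0,"dy":0,"dz":0,"rx":0,"ry":0,"rz":0},{"claw":40,"dx":0,"dy":0,"dz":0,"rx":0,"ry":0,"rz":0},{"claw":36,"dx":0,"dy":0,"dz":0,"rx":0,"ry":0,"rz":0},{"claw":36,"dx":0,"dy":0,"dz":0,"rx":0,"ry":0,"rz":0}]'; python3 d.py 551 -83.5 132 0.156
python3 -c "
from h import *
snap('scene','s3',(220,120,370,280),3.7)"
```

```text
time: 2.85
tool_pos: [551.8, -83.0, 132.9]
tcp_rot: [3.141, -0.001, 0.157]
contact_force: [0.7, -0.8, 0.2]
grip_width: 42.4
t 2.9 tcp [551.8 -83.  132.9] rpy [ 3.141e+00 -1.000e-03  1.570e-01] F [ 0.7 -0.8  0.2] w 42.4 q [-0.29  0.49  1.57 -0.    1.08  1.13]
rz 0.001  shifts below hold after that turn
tool shift [-0.8  0.4  0.9]
```

View pics/s3.png

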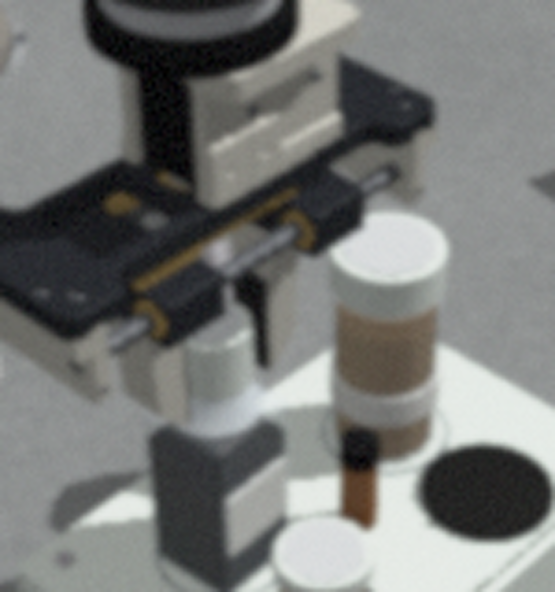

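The fingers straddle the bottle cap, which sits at crop (220,345), about evenly. I'll close and lift.

```bash

python3 -m handwheel '[{"claw":20,"dx":0,"dy":0,"dz":0,"rx":0,"ry":0,"rz":0},{"claw":20,"dx":0,"dy":0,"dz":0,"rx":0,"ry":0,"rz":0},{"claw":20,"dx":0,"dy":0,"dz":0,"rx":0,"ry":0,"rz":0},{"claw":20,"dx":0,"dy":0,"dz":0,"rx":0,"ry":0,"rz":0},{"claw":20,"dx":0,"dy":0,"dz":0,"rx":0,"ry":0,"rz":0}]'; python3 d.py 
python3 -m handwheel '[{"claw":20,"dx":0,"dy":0,"dz":-4,"rx":0,"ry":0,"rz":0},{"claw":20,"dx":0,"dy":0,"dz":-10,"rx":0,"ry":0,"rz":0},{"claw":20,"dx":0,"dy":0,"dz":-20,"rx":0,"ry":0,"rz":0},{"claw":20,"dx":0,"dy":0,"dz":-30,"rx":0,"ry":0,"rz":0},{"claw":20,"dx":0,"dy":0,"dz":-30,"rx":0,"ry":0,"rz":0},{"claw":20,"dx":0,"dy":0,"dz":-30,"rx":0,"ry":0,"rz":0},{"claw":20,"dx":0,"dy":0,"dz":-20,"rx":0,"ry":0,"rz":0},{"claw":20,"dx":0,"dy":0,"dz":0,"rx":0,"ry":0,"rz":0}]'; python3 d.py 555 344 277 0.156
```

```text
time: 3.4
tool_pos: [551.5, -82.8, 132.3]
tcp_rot: [3.141, -0.001, 0.157]
contact_force: [-1.1, 1.0, 5.4]
grip_width: 33.4
t 3.4 tcp [551.5 -82.8 132.3] rpy [ 3.141e+00 -1.000e-03  1.570e-01] F [-1.1  1.   5.4] w 33.4 q [-0.29  0.49  1.57  0.    1.08  1.13]
time: 4.2
tool_pos: [552.5, -83.3, 279.4]
tcp_rot: [3.139, -0.006, 0.157]
contact_force: [0.3, -1.4, -2.4]
grip_width: 33.5
t 4.2 tcp [552.5 -83.3 279.4] rpy [ 3.139 -0.006  0.157] F [ 0.3 -1.4 -2.4] w 33.5 q [-0.29  0.37  1.34 -0.    1.43  1.13]
rz 0.001  shifts below hold after that turn
tool shift [  68.8 -421.8    2.4]
```

```bash

python3 -m handwheel '[{"claw":20,"dx":2,"dy":-12,"dz":0,"rx":0,"ry":0,"rz":0},{"claw":20,"dx":4,"dy":-24,"dz":0,"rx":0,"ry":0,"rz":0},{"claw":20,"dx":6,"dy":-34,"dz":0,"rx":0,"ry":0,"rz":0},{"claw":20,"dx":6,"dy":-36,"dz":0,"rx":0,"ry":0,"rz":0},{"claw":20,"dx":6,"dy":-36,"dz":0,"rx":0,"ry":0,"rz":0},{"claw":20,"dx":6,"dy":-36,"dz":0,"rx":0,"ry":0,"rz":0},{"claw":20,"dx":6,"dy":-36,"dz":0,"rx":0,"ry":0,"rz":0},{"claw":20,"dx":6,"dy":-36,"dz":0,"rx":0,"ry":0,"rz":0},{"claw":20,"dx":6,"dy":-36,"dz":0,"rx":0,"ry":0,"rz":0},{"claw":20,"dx":6,"dy":-36,"dz":0,"rx":0,"ry":0,"rz":0}]'; 
python3 -m handwheel '[{"claw":20,"dx":6,"dy":-36,"dz":0,"rx":0,"ry":0,"rz":0},{"claw":20,"dx":4,"dy":-28,"dz":0,"rx":0,"ry":0,"rz":0},{"claw":20,"dx":4,"dy":-20,"dz":0,"rx":0,"ry":0,"rz":0},{"claw":20,"dx":2,"dy":-12,"dz":0,"rx":0,"ry":0,"rz":0},{"claw":20,"dx":0,"dy":0,"dz":0,"rx":0,"ry":0,"rz":0},{"claw":20,"dx":0,"dy":0,"dz":0,"rx":0,"ry":0,"rz":0}]'; python3 d.py 555 344 106 0.156
```

```text
time: 5.2
tool_pos: [553.0, 245.7, 273.7]
tcp_rot: [3.141, 0.004, 0.157]
contact_force: [0.1, -0.4, -1.6]
grip_width: 33.5
time: 5.8
tool_pos: [554.9, 340.4, 275.0]
tcp_rot: [3.141, 0.002, 0.157]
contact_force: [0.6, 0.2, -1.8]
grip_width: 33.7
t 5.8 tcp [554.9 340.4 275. ] rpy [3.141e+00 2.000e-03 1.570e-01] F [ 0.6  0.2 -1.8] w 33.7 q [ 0.43  0.56  1.04 -0.    1.54  1.85]
rz 0.001  shifts below hold after that turn
tool shift [  0.7  -3.6 169. ]
```

```bash

python3 -m handwheel '[{"claw":20,"dx":0,"dy":-3,"dz":20,"rx":0,"ry":0,"rz":0},{"claw":20,"dx":0,"dy":0,"dz":30,"rx":0,"ry":0,"rz":0},{"claw":20,"dx":0,"dy":0,"dz":30,"rx":0,"ry":0,"rz":0},{"claw":20,"dx":0,"dy":0,"dz":30,"rx":0,"ry":0,"rz":0},{"claw":20,"dx":0,"dy":0,"dz":25,"rx":0,"ry":0,"rz":0},{"claw":20,"dx":0,"dy":0,"dz":18,"rx":0,"ry":0,"rz":0},{"claw":20,"dx":0,"dy":0,"dz":10,"rx":0,"ry":0,"rz":0},{"claw":20,"dx":0,"dy":0,"dz":4,"rx":0,"ry":0,"rz":0},{"claw":20,"dx":0,"dy":0,"dz":0,"rx":0,"ry":0,"rz":0},{"claw":20,"dx":0,"dy":0,"dz":0,"rx":0,"ry":0,"rz":0}]';  python3 d.py 555 344 106 0.156
```

```text
time: 6.8
tool_pos: [555.4, 343.9, 110.2]
tcp_rot: [-3.141, -0.002, 0.156]
contact_force: [0.1, -0.1, -1.2]
grip_width: 33.5
t 6.8 tcp [555.4 343.9 110.2] rpy [-3.141e+00 -2.000e-03  1.560e-01] F [ 0.1 -0.1 -1.2] w 33.5 q [ 0.44  0.67  1.29 -0.    1.17  1.85]
rz 0.0  shifts below hold after that turn
tool shift [-0.4 -0.2  4.2]
```

```bash

python3 -m handwheel '[{"claw":20,"dx":0,"dy":0,"dz":2,"rx":0,"ry":0,"rz":0},{"claw":20,"dx":0,"dy":0,"dz":1,"rx":0,"ry":0,"rz":0},{"claw":20,"dx":0,"dy":0,"dz":0.5,"rx":0,"ry":0,"rz":0},{"claw":20,"dx":0,"dy":0,"dz":0,"rx":0,"ry":0,"rz":0}]';  python3 -m handwheel '[{"claw":20,"dx":0,"dy":0,"dz":1,"rx":0,"ry":0,"rz":0},{"claw":20,"dx":0,"dy":0,"dz":0,"rx":0,"ry":0,"rz":0}]'
```

```text
time: 7.2
tool_pos: [554.7, 343.9, 105.5]
tcp_rot: [3.141, -0.0, 0.157]
contact_force: [0.3, -0.5, -2.4]
grip_width: 33.3
time: 7.4
tool_pos: [555.0, 344.1, 105.4]
tcp_rot: [-3.141, -0.001, 0.157]
contact_force: [-0.6, -0.5, 4.4]
grip_width: 33.3
```

```bash

python3 -m handwheel '[{"claw":40,"dx":0,"dy":0,"dz":0,"rx":0,"ry":0,"rz":0},{"claw":50,"dx":0,"dy":0,"dz":0,"rx":0,"ry":0,"rz":0},{"claw":60,"dx":0,"dy":0,"dz":0,"rx":0,"ry":0,"rz":0},{"claw":60,"dx":0,"dy":0,"dz":0,"rx":0,"ry":0,"rz":0},{"claw":60,"dx":0,"dy":0,"dz":-20,"rx":0,"ry":0,"rz":0},{"claw":80,"dx":0,"dy":0,"dz":-40,"rx":0,"ry":0,"rz":0},{"claw":80,"dx":0,"dy":0,"dz":-40,"rx":0,"ry":0,"rz":0},{"claw":80,"dx":-8,"dy":34,"dz":-15,"rx":0,"ry":0,"rz":0},{"claw":80,"dx":-8,"dy":34,"dz":0,"rx":0,"ry":0,"rz":0},{"claw":80,"dx":-8,"dy":34,"dz":0,"rx":0,"ry":0,"rz":0}]';  python3 -m handwheel '[{"claw":80,"dx":-8,"dy":34,"dz":0,"rx":0,"ry":0,"rz":0},{"claw":80,"dx":-8,"dy":34,"dz":0,"rx":0,"ry":0,"rz":0},{"claw":80,"dx":-8,"dy":34,"dz":0,"rx":0,"ry":0,"rz":0},{"claw":80,"dx":-8,"dy":34,"dz":0,"rx":0,"ry":0,"rz":0},{"claw":80,"dx":-6,"dy":30,"dz":0,"rx":0,"ry":0,"rz":0},{"claw":80,"dx":-5,"dy":24,"dz":0,"rx":0,"ry":0,"rz":0},{"claw":80,"dx":-3,"dy":16,"dz":0,"rx":0,"ry":0,"rz":0},{"claw":80,"dx":0,"dy":0,"dz":0,"rx":0,"ry":0,"rz":0},{"claw":80,"dx":0,"dy":0,"dz":0,"rx":0,"ry":0,"rz":0}]'; python3 d.py 532 24.5 113 0.156
```

```text
time: 8.4
tool_pos: [546.9, 238.5, 220.2]
tcp_rot: [3.142, -0.002, 0.158]
contact_force: [1.1, -0.5, -1.1]
grip_width: 80.0
time: 9.3
tool_pos: [533.7, 28.8, 219.5]
tcp_rot: [-3.141, -0.0, 0.156]
contact_force: [-0.1, 1.4, -0.5]
grip_width: 80.3
t 9.3 tcp [533.7  28.8 219.5] rpy [-3.141 -0.     0.156] F [-0.1  1.4 -0.5] w 80.3 q [-0.09  0.37  1.51  0.    1.27  1.33]
rz -0.0  shifts below hold after that turn
tool shift [ -2.3   4.  106.5]
```

```bash

python3 -m handwheel '[{"claw":80,"dx":-2.3,"dy":4,"dz":20,"rx":0,"ry":0,"rz":0},{"claw":80,"dx":0,"dy":0,"dz":30,"rx":0,"ry":0,"rz":0},{"claw":80,"dx":0,"dy":0,"dz":10,"rx":0,"ry":0,"rz":0},{"claw":80,"dx":0,"dy":0,"dz":0,"rx":0,"ry":0,"rz":0}]';  python3 -m handwheel '[{"claw":80,"dx":0,"dy":0,"dz":20,"rx":0,"ry":0,"rz":0},{"claw":80,"dx":0,"dy":0,"dz":20,"rx":0,"ry":0,"rz":0},{"claw":80,"dx":0,"dy":0,"dz":6,"rx":0,"ry":0,"rz":0},{"claw":70,"dx":0,"dy":0,"dz":0,"rx":0,"ry":0,"rz":0},{"claw":60,"dx":0,"dy":0,"dz":0,"rx":0,"ry":0,"rz":0},{"claw":57,"dx":0,"dy":0,"dz":0,"rx":0,"ry":0,"rz":0}]'; python3 -m handwheel '[{"claw":55,"dx":0,"dy":0,"dz":0,"rx":0,"ry":0,"rz":0},{"claw":40,"dx":0,"dy":0,"dz":0,"rx":0,"ry":0,"rz":0},{"claw":40,"dx":0,"dy":0,"dz":0,"rx":0,"ry":0,"rz":0},{"claw":40,"dx":0,"dy":0,"dz":0,"rx":0,"ry":0,"rz":0},{"claw":40,"dx":0,"dy":0,"dz":0,"rx":0,"ry":0,"rz":0}]'
```

```text
time: 9.7
tool_pos: [531.2, 25.3, 158.2]
tcp_rot: [-3.141, 0.003, 0.158]
contact_force: [0.4, -0.2, 0.4]
grip_width: 79.9
time: 10.3
tool_pos: [532.9, 24.4, 114.8]
tcp_rot: [3.141, -0.002, 0.157]
contact_force: [1.0, -0.2, 0.7]
grip_width: 61.0
time: 10.8
tool_pos: [532.5, 24.5, 114.1]
tcp_rot: [3.141, -0.001, 0.157]
contact_force: [-0.1, 1.5, 5.5]
grip_width: 52.0
```

```bash

python3 -m handwheel '[{"claw":40,"dx":0,"dy":0,"dz":-4,"rx":0,"ry":0,"rz":0},{"claw":40,"dx":0,"dy":0,"dz":-12,"rx":0,"ry":0,"rz":0},{"claw":40,"dx":0,"dy":0,"dz":-30,"rx":0,"ry":0,"rz":0},{"claw":40,"dx":0,"dy":0,"dz":-34,"rx":0,"ry":0,"rz":0},{"claw":40,"dx":0,"dy":0,"dz":-20,"rx":0,"ry":0,"rz":0},{"claw":40,"dx":-1,"dy":-12,"dz":0,"rx":0,"ry":0,"rz":0},{"claw":40,"dx":-2,"dy":-24,"dz":0,"rx":0,"ry":0,"rz":0},{"claw":40,"dx":-2,"dy":-34,"dz":0,"rx":0,"ry":0,"rz":0},{"claw":40,"dx":-2,"dy":-34,"dz":0,"rx":0,"ry":0,"rz":0},{"claw":40,"dx":-2,"dy":-34,"dz":0,"rx":0,"ry":0,"rz":0}]';  python3 -m handwheel '[{"claw":40,"dx":-2,"dy":-34,"dz":0,"rx":0,"ry":0,"rz":0},{"claw":40,"dx":-2,"dy":-34,"dz":0,"rx":0,"ry":0,"rz":0},{"claw":40,"dx":-2,"dy":-34,"dz":0,"rx":0,"ry":0,"rz":0},{"claw":40,"dx":-2,"dy":-34,"dz":0,"rx":0,"ry":0,"rz":0},{"claw":40,"dx":-2,"dy":-28,"dz":0,"rx":0,"ry":0,"rz":0},{"claw":40,"dx":-1,"dy":-20,"dz":0,"rx":0,"ry":0,"rz":0},{"claw":40,"dx":0,"dy":-12,"dz":0,"rx":0,"ry":0,"rz":0},{"claw":40,"dx":0,"dy":0,"dz":0,"rx":0,"ry":0,"rz":0},{"claw":40,"dx":0,"dy":0,"dz":0,"rx":0,"ry":0,"rz":0}]'; python3 d.py 460.5 351.5 87 0.156
```

```text
time: 11.8
tool_pos: [500.1, 160.9, 212.3]
tcp_rot: [3.142, 0.002, 0.156]
contact_force: [-0.1, 0.7, -0.8]
grip_width: 52.2
time: 12.7
tool_pos: [459.9, 350.6, 212.9]
tcp_rot: [3.141, 0.001, 0.157]
contact_force: [0.0, 0.2, -0.9]
grip_width: 52.5
t 12.7 tcp [459.9 350.6 212.9] rpy [3.141e+00 1.000e-03 1.570e-01] F [ 0.   0.2 -0.9] w 52.5 q [ 0.52  0.45  1.39 -0.    1.3   1.93]
rz 0.001  shifts below hold after that turn
tool shift [  0.7  -0.8 125.9]
```

```bash

python3 -m handwheel '[{"claw":40,"dx":0,"dy":0,"dz":15,"rx":0,"ry":0,"rz":0},{"claw":40,"dx":0,"dy":0,"dz":30,"rx":0,"ry":0,"rz":0},{"claw":40,"dx":0,"dy":0,"dz":30,"rx":0,"ry":0,"rz":0},{"claw":40,"dx":0,"dy":0,"dz":25,"rx":0,"ry":0,"rz":0},{"claw":40,"dx":0,"dy":0,"dz":14,"rx":0,"ry":0,"rz":0},{"claw":40,"dx":0,"dy":0,"dz":7,"rx":0,"ry":0,"rz":0},{"claw":40,"dx":0,"dy":0,"dz":0,"rx":0,"ry":0,"rz":0},{"claw":40,"dx":0,"dy":0,"dz":0,"rx":0,"ry":0,"rz":0}]';  python3 -m handwheel '[{"claw":40,"dx":0,"dy":0,"dz":2,"rx":0,"ry":0,"rz":0},{"claw":40,"dx":0,"dy":0,"dz":1,"rx":0,"ry":0,"rz":0},{"claw":40,"dx":0,"dy":0,"dz":0,"rx":0,"ry":0,"rz":0}]'
```

```text
time: 13.5
tool_pos: [460.8, 351.0, 93.3]
tcp_rot: [-3.141, -0.001, 0.156]
contact_force: [-0.4, -0.3, -1.3]
grip_width: 52.3
time: 13.8
tool_pos: [460.2, 351.3, 89.8]
tcp_rot: [-3.141, -0.001, 0.157]
contact_force: [-0.1, -0.3, -1.6]
grip_width: 52.5
```

```bash

python3 -m handwheel '[{"claw":40,"dx":0,"dy":0,"dz":1,"rx":0,"ry":0,"rz":0},{"claw":40,"dx":0,"dy":0,"dz":1,"rx":0,"ry":0,"rz":0},{"claw":40,"dx":0,"dy":0,"dz":0,"rx":0,"ry":0,"rz":0}]';  python3 -m handwheel '[{"claw":40,"dx":0,"dy":0,"dz":1,"rx":0,"ry":0,"rz":0},{"claw":40,"dx":0,"dy":0,"dz":0,"rx":0,"ry":0,"rz":0}]'
```

```text
time: 14.1
tool_pos: [460.0, 351.2, 87.3]
tcp_rot: [3.141, 0.0, 0.157]
contact_force: [0.9, 0.2, -1.0]
grip_width: 52.2
time: 14.3
tool_pos: [460.5, 351.3, 87.1]
tcp_rot: [-3.141, -0.001, 0.157]
contact_force: [-0.7, 0.1, 4.2]
grip_width: 52.5
```

```bash

python3 -m handwheel '[{"claw":60,"dx":0,"dy":0,"dz":0,"rx":0,"ry":0,"rz":0},{"claw":70,"dx":0,"dy":0,"dz":0,"rx":0,"ry":0,"rz":0},{"claw":80,"dx":0,"dy":0,"dz":0,"rx":0,"ry":0,"rz":0},{"claw":80,"dx":0,"dy":0,"dz":0,"rx":0,"ry":0,"rz":0},{"claw":80,"dx":0,"dy":0,"dz":-20,"rx":0,"ry":0,"rz":0},{"claw":80,"dx":0,"dy":0,"dz":-40,"rx":0,"ry":0,"rz":0},{"claw":80,"dx":0,"dy":0,"dz":-40,"rx":0,"ry":0,"rz":0},{"claw":80,"dx":0,"dy":40,"dz":-15,"rx":0,"ry":0,"rz":0},{"claw":80,"dx":0,"dy":44,"dz":0,"rx":0,"ry":0,"rz":0},{"claw":80,"dx":0,"dy":44,"dz":0,"rx":0,"ry":0,"rz":0}]';  python3 -m handwheel '[{"claw":80,"dx":-1,"dy":44,"dz":0,"rx":0,"ry":0,"rz":0},{"claw":80,"dx":-1,"dy":44,"dz":0,"rx":0,"ry":0,"rz":0},{"claw":80,"dx":-1,"dy":44,"dz":0,"rx":0,"ry":0,"rz":0},{"claw":80,"dx":-1,"dy":44,"dz":0,"rx":0,"ry":0,"rz":0},{"claw":80,"dx":-1,"dy":44,"dz":0,"rx":0,"ry":0,"rz":0},{"claw":80,"dx":-1,"dy":44,"dz":0,"rx":0,"ry":0,"rz":0},{"claw":80,"dx":-1,"dy":44,"dz":0,"rx":0,"ry":0,"rz":0},{"claw":80,"dx":0,"dy":44,"dz":0,"rx":0,"ry":0,"rz":0},{"claw":80,"dx":0,"dy":44,"dz":0,"rx":0,"ry":0,"rz":0},{"claw":80,"dx":0,"dy":44,"dz":0,"rx":0,"ry":0,"rz":0}]'; python3 -m handwheel '[{"claw":80,"dx":0,"dy":44,"dz":0,"rx":0,"ry":0,"rz":0},{"claw":80,"dx":-1,"dy":40,"dz":0,"rx":0,"ry":0,"rz":0},{"claw":80,"dx":-1,"dy":30,"dz":0,"rx":0,"ry":0,"rz":0},{"claw":80,"dx":0,"dy":0,"dz":0,"rx":0,"ry":0,"rz":0},{"claw":80,"dx":0,"dy":0,"dz":0,"rx":0,"ry":0,"rz":0}]';python3 d.py 558 -335.7 67 0.156
python3 - <<'E'
from h import *
snap("scene","s4"); snap("top","t4")
a=cv2.imread("pics/s4_raw.png")[140:420,40:360]; b=cv2.imread("pics/t4_raw.png")
print(w2px('scene',[[558,-335.7,95]]))
cv2.imwrite("pics/c4.png",np.hstack([cv2.resize(a,(400,350),interpolation=cv2.INTER_CUBIC),cv2.resize(b[170:330,80:400],(400,200)).copy() if 0 else np.vstack([cv2.resize(b[170:330,80:400],(400,200)),np.zeros((150,400,3),np.uint8)])]))
E
```

```text
time: 15.3
tool_pos: [480.3, 223.8, 202.2]
tcp_rot: [-3.142, -0.002, 0.158]
contact_force: [-0.2, -0.3, -0.3]
grip_width: 80.1
time: 16.3
tool_pos: [541.9, -212.8, 201.5]
tcp_rot: [-3.142, -0.0, 0.157]
contact_force: [1.8, 0.4, -0.5]
grip_width: 80.2
time: 16.8
tool_pos: [557.4, -323.9, 200.8]
tcp_rot: [-3.14, 0.001, 0.156]
contact_force: [0.3, 0.0, -0.2]
grip_width: 80.0
t 16.8 tcp [ 557.4 -323.9  200.8] rpy [-3.14e+00  1.00e-03  1.56e-01] F [ 0.3  0.  -0.2] w 80.0 q [-0.65  0.58  1.2   0.    1.36  0.77]
rz -0.0  shifts below hold after that turn
tool shift [ -1.2  11.7 133.8]
[[126.02452167 322.69991462]]
```

View pics/c4.png

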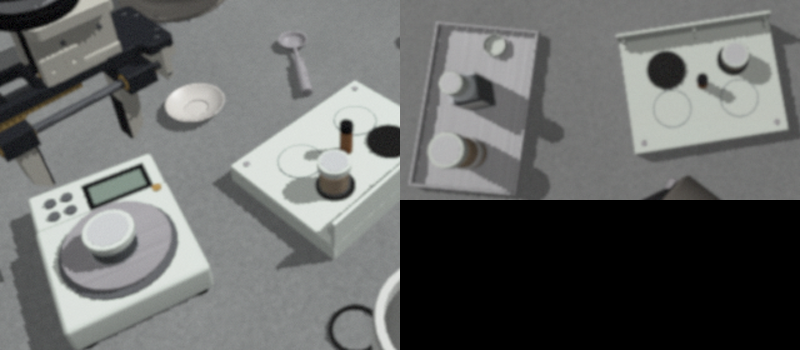

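Both containers stand upright on the tray, and the stand with its empty circles, the vial and the small pot is undisturbed. The wide pot's lid is seen at about (126,323), as predicted. I'll descend onto it.

```bash

python3 -m handwheel '[{"claw":80,"dx":-1.2,"dy":11.7,"dz":30,"rx":0,"ry":0,"rz":0},{"claw":80,"dx":0,"dy":0,"dz":40,"rx":0,"ry":0,"rz":0},{"claw":80,"dx":0,"dy":0,"dz":30,"rx":0,"ry":0,"rz":0},{"claw":80,"dx":0,"dy":0,"dz":10,"rx":0,"ry":0,"rz":0},{"claw":80,"dx":0,"dy":0,"dz":0,"rx":0,"ry":0,"rz":0}]'; python3 d.py 558 -335.7 70.5 0.156; python3 -m handwheel '[{"claw":80,"dx":0,"dy":0,"dz":10,"rx":0,"ry":0,"rz":0},{"claw":80,"dx":0,"dy":0,"dz":8,"rx":0,"ry":0,"rz":0},{"claw":75,"dx":0,"dy":0,"dz":0,"rx":0,"ry":0,"rz":0},{"claw":65,"dx":0,"dy":0,"dz":0,"rx":0,"ry":0,"rz":0},{"claw":60,"dx":0,"dy":0,"dz":0,"rx":0,"ry":0,"rz":0}]';python3 d.py 558 -335.7 70 0.156;
```

```text
time: 17.4
tool_pos: [558.1, -334.1, 90.6]
tcp_rot: [-3.14, 0.002, 0.158]
contact_force: [-0.8, 0.3, 0.3]
grip_width: 79.9
t 17.4 tcp [ 558.1 -334.1   90.6] rpy [-3.14e+00  2.00e-03  1.58e-01] F [-0.8  0.3  0.3] w 79.9 q [-0.66  0.69  1.32  0.    1.13  0.76]
rz 0.002  shifts below hold after that turn
tool shift [-0.4  1.5 20.1]
time: 17.9
tool_pos: [558.7, -335.8, 74.2]
tcp_rot: [3.141, -0.001, 0.157]
contact_force: [0.5, -0.8, 0.1]
grip_width: 63.7
t 17.9 tcp [ 558.7 -335.8   74.2] rpy [ 3.141e+00 -1.000e-03  1.570e-01] F [ 0.5 -0.8  0.1] w 63.7 q [-0.66  0.71  1.33 -0.    1.1   0.76]
rz 0.001  shifts below hold after that turn
tool shift [-0.6 -0.2  4.2]
```

```bash

python3 -m handwheel '[{"claw":62,"dx":0,"dy":0,"dz":4.5,"rx":0,"ry":0,"rz":0},{"claw":60,"dx":0,"dy":0,"dz":0,"rx":0,"ry":0,"rz":0},{"claw":58,"dx":0,"dy":0,"dz":0,"rx":0,"ry":0,"rz":0},{"claw":56,"dx":0,"dy":0,"dz":0,"rx":0,"ry":0,"rz":0},{"claw":45,"dx":0,"dy":0,"dz":0,"rx":0,"ry":0,"rz":0},{"claw":45,"dx":0,"dy":0,"dz":0,"rx":0,"ry":0,"rz":0},{"claw":45,"dx":0,"dy":0,"dz":0,"rx":0,"ry":0,"rz":0}]'; python3 -m handwheel '[{"claw":45,"dx":0,"dy":0,"dz":-3,"rx":0,"ry":0,"rz":0},{"claw":45,"dx":0,"dy":0,"dz":-8,"rx":0,"ry":0,"rz":0},{"claw":45,"dx":0,"dy":0,"dz":-20,"rx":0,"ry":0,"rz":0},{"claw":45,"dx":0,"dy":0,"dz":-30,"rx":0,"ry":0,"rz":0},{"claw":45,"dx":0,"dy":0,"dz":-25,"rx":0,"ry":0,"rz":0},{"claw":45,"dx":0,"dy":0,"dz":0,"rx":0,"ry":0,"rz":0},{"claw":45,"dx":0,"dy":0,"dz":0,"rx":0,"ry":0,"rz":0}]'; python3 d.py 594.5 36.0 130 0.156;
```

```text
time: 18.6
tool_pos: [558.4, -335.6, 69.1]
tcp_rot: [3.141, -0.0, 0.157]
contact_force: [-0.8, -0.0, 0.3]
grip_width: 54.4
time: 19.3
tool_pos: [558.4, -335.6, 155.6]
tcp_rot: [3.141, -0.001, 0.157]
contact_force: [-0.4, -0.4, -1.0]
grip_width: 54.0
t 19.3 tcp [ 558.4 -335.6  155.6] rpy [ 3.141e+00 -1.000e-03  1.570e-01] F [-0.4 -0.4 -1. ] w 54.0 q [-0.66  0.63  1.24 -0.    1.27  0.76]
rz 0.001  shifts below hold after that turn
tool shift [  93.4 -361.5   25.6]
```

```bash

python3 -m handwheel '[{"claw":45,"dx":3,"dy":-12,"dz":0,"rx":0,"ry":0,"rz":0},{"claw":45,"dx":6,"dy":-24,"dz":0,"rx":0,"ry":0,"rz":0},{"claw":45,"dx":9,"dy":-34,"dz":0,"rx":0,"ry":0,"rz":0},{"claw":45,"dx":9,"dy":-36,"dz":0,"rx":0,"ry":0,"rz":0},{"claw":45,"dx":9,"dy":-36,"dz":0,"rx":0,"ry":0,"rz":0},{"claw":45,"dx":9,"dy":-36,"dz":0,"rx":0,"ry":0,"rz":0},{"claw":45,"dx":9,"dy":-36,"dz":0,"rx":0,"ry":0,"rz":0},{"claw":45,"dx":9,"dy":-36,"dz":0,"rx":0,"ry":0,"rz":0},{"claw":45,"dx":9,"dy":-36,"dz":0,"rx":0,"ry":0,"rz":0},{"claw":45,"dx":9,"dy":-32,"dz":0,"rx":0,"ry":0,"rz":0}]'; python3 -m handwheel '[{"claw":45,"dx":8,"dy":-26,"dz":0,"rx":0,"ry":0,"rz":0},{"claw":45,"dx":4,"dy":-16,"dz":0,"rx":0,"ry":0,"rz":0},{"claw":45,"dx":0,"dy":0,"dz":0,"rx":0,"ry":0,"rz":0},{"claw":45,"dx":0,"dy":0,"dz":0,"rx":0,"ry":0,"rz":0}]'; python3 d.py 595 36 40 0.156; python3 - <<'E'
from h import *
g=cv2.cvtColor(cv2.imread("pics/t4_raw.png"),6)
n,l,s,c=cv2.connectedComponentsWithStats((g[195:260,260:320]<70).astype(np.uint8))
for i in range(1,n): print(s[i],c[i]+[260,195],px2w("top",*(c[i]+[260,195]),33).round(1))
g=cv2.cvtColor(cv2.imread("pics/s4_raw.png"),6)
n,l,s,c=cv2.connectedComponentsWithStats((g[220:280,325:380]<70).astype(np.uint8))
for i in range(1,n): print(s[i],c[i]+[325,220],px2w("scene",*(c[i]+[325,220]),33).round(1))
E
```

```text
time: 20.3
tool_pos: [587.4, -6.0, 153.6]
tcp_rot: [-3.14, 0.003, 0.158]
contact_force: [-0.2, -0.3, 0.8]
grip_width: 54.0
time: 20.7
tool_pos: [593.6, 34.3, 154.4]
tcp_rot: [3.141, 0.001, 0.157]
contact_force: [-0.3, -0.5, -0.7]
grip_width: 54.0
t 20.7 tcp [593.6  34.3 154.4] rpy [3.141e+00 1.000e-03 1.570e-01] F [-0.3 -0.5 -0.7] w 54.0 q [-0.07  0.53  1.43 -0.    1.18  1.34]
rz 0.001  shifts below hold after that turn
tool shift [  1.7  -1.5 114.4]
[ 19  17  29  29 657] [292.85692542 225.82496195] [594.3  35.9  33. ]
[59 36  1  7  7] [319. 234.] [577.5 -17.4  33. ]
[  9  21  35  24 663] [350.89291101 252.68627451] [596.5  35.1  33. ]
```

```bash

python3 -m handwheel '[{"claw":45,"dx":1.5,"dy":-1.5,"dz":20,"rx":0,"ry":0,"rz":0},{"claw":45,"dx":0,"dy":0,"dz":30,"rx":0,"ry":0,"rz":0},{"claw":45,"dx":0,"dy":0,"dz":30,"rx":0,"ry":0,"rz":0},{"claw":45,"dx":0,"dy":0,"dz":18,"rx":0,"ry":0,"rz":0},{"claw":45,"dx":0,"dy":0,"dz":10,"rx":0,"ry":0,"rz":0},{"claw":45,"dx":0,"dy":0,"dz":0,"rx":0,"ry":0,"rz":0},{"claw":45,"dx":0,"dy":0,"dz":0,"rx":0,"ry":0,"rz":0}]'; python3 d.py 595 35.7 40 0.156; python3 -m handwheel '[{"claw":45,"dx":0,"dy":0,"dz":2,"rx":0,"ry":0,"rz":0},{"claw":45,"dx":0,"dy":0,"dz":1,"rx":0,"ry":0,"rz":0},{"claw":45,"dx":0,"dy":0,"dz":0,"rx":0,"ry":0,"rz":0}]'
```

```text
time: 21.4
tool_pos: [595.9, 35.5, 47.8]
tcp_rot: [3.141, -0.001, 0.156]
contact_force: [-0.2, -0.0, 0.2]
grip_width: 54.0
t 21.4 tcp [595.9  35.5  47.8] rpy [ 3.141e+00 -1.000e-03  1.560e-01] F [-0.2 -0.   0.2] w 54.0 q [-0.07  0.66  1.53 -0.    0.95  1.35]
rz -0.0  shifts below hold after that turn
tool shift [-0.8 -0.3  7.8]
time: 21.7
tool_pos: [595.5, 36.3, 44.5]
tcp_rot: [3.141, -0.001, 0.157]
contact_force: [0.4, -0.7, -0.4]
grip_width: 54.1
```

```bash

python3 -m handwheel '[{"claw":45,"dx":0,"dy":0,"dz":2,"rx":0,"ry":0,"rz":0},{"claw":45,"dx":0,"dy":0,"dz":1,"rx":0,"ry":0,"rz":0},{"claw":45,"dx":0,"dy":0,"dz":0,"rx":0,"ry":0,"rz":0}]'; python3 -m handwheel '[{"claw":45,"dx":0,"dy":0,"dz":1,"rx":0,"ry":0,"rz":0},{"claw":45,"dx":0,"dy":0,"dz":0,"rx":0,"ry":0,"rz":0}]'; python3 -m handwheel '[{"claw":45,"dx":0,"dy":0,"dz":0.7,"rx":0,"ry":0,"rz":0},{"claw":45,"dx":0,"dy":0,"dz":0,"rx":0,"ry":0,"rz":0}]'
```

```text
time: 22.0
tool_pos: [595.2, 36.3, 40.8]
tcp_rot: [-3.142, 0.0, 0.157]
contact_force: [-0.1, -0.1, -0.8]
grip_width: 54.0
time: 22.2
tool_pos: [595.4, 36.3, 40.1]
tcp_rot: [3.142, -0.0, 0.157]
contact_force: [0.9, -0.3, 0.3]
grip_width: 54.0
time: 22.4
tool_pos: [595.4, 36.2, 40.0]
tcp_rot: [3.141, -0.001, 0.157]
contact_force: [-2.0, -0.3, 5.4]
grip_width: 53.9
```

```bash

python3 -m handwheel '[{"claw":60,"dx":0,"dy":0,"dz":0,"rx":0,"ry":0,"rz":0},{"claw":68,"dx":0,"dy":0,"dz":0,"rx":0,"ry":0,"rz":0},{"claw":68,"dx":0,"dy":0,"dz":0,"rx":0,"ry":0,"rz":0},{"claw":68,"dx":0,"dy":0,"dz":-15,"rx":0,"ry":0,"rz":0},{"claw":68,"dx":0,"dy":0,"dz":-30,"rx":0,"ry":0,"rz":0},{"claw":66,"dx":0,"dy":0,"dz":-40,"rx":0,"ry":0,"rz":0},{"claw":66,"dx":-1,"dy":40,"dz":-5,"rx":0,"ry":0,"rz":0},{"claw":66,"dx":-1,"dy":40,"dz":0,"rx":0,"ry":0,"rz":0},{"claw":66,"dx":0,"dy":30,"dz":0,"rx":0,"ry":0,"rz":0},{"claw":66,"dx":0,"dy":0,"dz":0,"rx":0,"ry":0,"rz":0}]'; python3 d.py 610 -73.5 44 0.156; python3 - <<'E'
from h import *
snap("scene","s5",(240,130,440,280),4)
print(w2px('scene',[[610,-73.5,77],[595.2,35.7,66]]))
E
```

```text
time: 23.4
tool_pos: [610.9, -76.7, 129.2]
tcp_rot: [3.14, -0.0, 0.153]
contact_force: [-0.5, 0.3, -0.6]
grip_width: 65.8
t 23.4 tcp [610.9 -76.7 129.2] rpy [ 3.14  -0.     0.153] F [-0.5  0.3 -0.6] w 65.8 q [-0.25  0.59  1.4  -0.    1.15  1.17]
rz -0.003  shifts below hold after that turn
tool shift [-0.4 -3.3 85.2]
[[305.65679599 267.49192177]
 [351.87460654 238.13773184]]
```

View pics/s5.png

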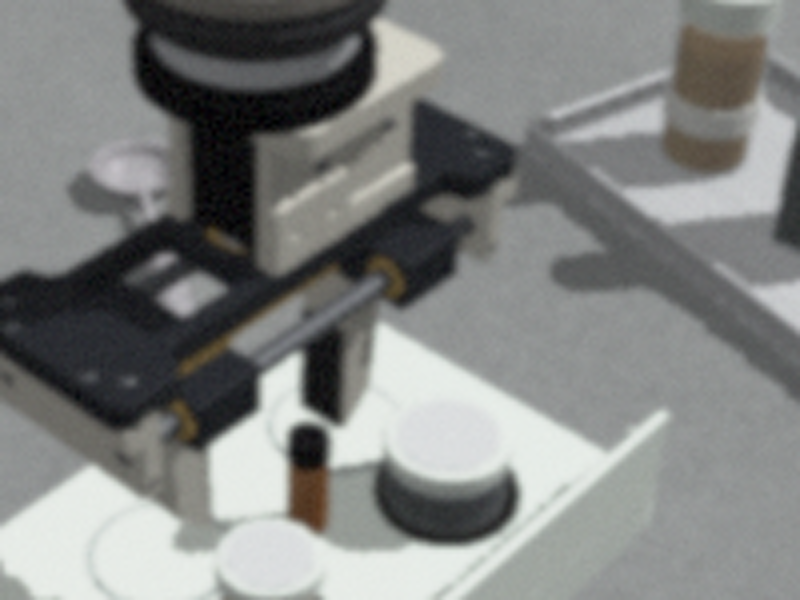

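The wide pot sits centred on the larger pad, with its lid at crop (446,440). The small pot's lid is at (271,557), about 3 mm further toward +y than the tool. I'll correct for that and descend with a narrower opening because of the vial.

```bash

python3 -m handwheel '[{"claw":60,"dx":0.5,"dy":-3.6,"dz":0,"rx":0,"ry":0,"rz":-0.003},{"claw":60,"dx":0,"dy":0,"dz":10,"rx":0,"ry":0,"rz":0},{"claw":60,"dx":0,"dy":0,"dz":15,"rx":0,"ry":0,"rz":0},{"claw":60,"dx":0,"dy":0,"dz":8,"rx":0,"ry":0,"rz":0},{"claw":60,"dx":0,"dy":0,"dz":0,"rx":0,"ry":0,"rz":0},{"claw":60,"dx":0,"dy":0,"dz":0,"rx":0,"ry":0,"rz":0}]'; python3 d.py 611 -73 46 0.156; python3 - <<'E'
from h import *
print(px2w("scene",307.3,268.9,77),px2w("scene",351.1,239.6,66))
snap("top","t6",(320,190,400,270),7)
E
```

```text
time: 24.05
tool_pos: [610.5, -68.6, 96.2]
tcp_rot: [-3.142, 0.0, 0.161]
contact_force: [-0.3, -0.0, -0.8]
grip_width: 60.0
t 24.1 tcp [610.5 -68.6  96.2] rpy [-3.142  0.     0.161] F [-0.3 -0.  -0.8] w 60.0 q [-0.24  0.62  1.43 -0.    1.08  1.17]
rz 0.005  shifts below hold after that turn
tool shift [-0.2  4.5 50.2]
[613.91178095 -73.31441781  77.        ] [597.1087573   32.27431803  66.        ]
```

View pics/t6.png

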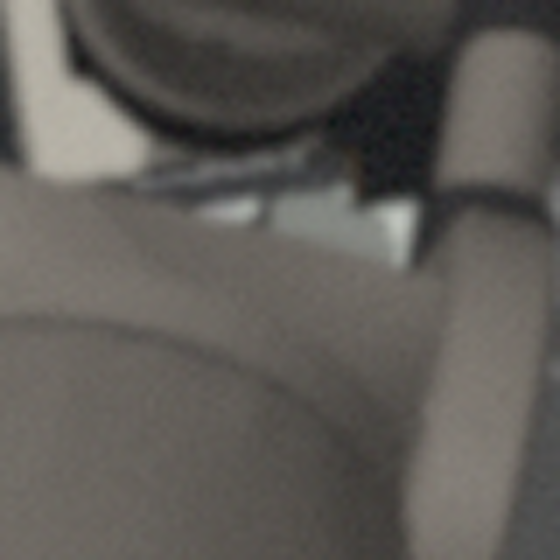

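The arm hides the top view. The previous reading had not settled, so I'll correct again and check before descending.

```bash

python3 -m handwheel '[{"claw":60,"dx":0.5,"dy":4.3,"dz":0,"rx":0,"ry":0,"rz":0.004},{"claw":60,"dx":0,"dy":0,"dz":0,"rx":0,"ry":0,"rz":0},{"claw":60,"dx":0,"dy":0,"dz":0,"rx":0,"ry":0,"rz":0},{"claw":60,"dx":0,"dy":0,"dz":0,"rx":0,"ry":0,"rz":0}]'; python3 d.py 611.5 -73 46 0.156;python3 - <<'E'
from h import *
snap("scene","s7",(260,190,360,290),6)
E
```

```text
time: 24.5
tool_pos: [611.6, -73.4, 96.5]
tcp_rot: [3.141, -0.0, 0.156]
contact_force: [0.1, -0.5, -0.4]
grip_width: 60.3
t 24.5 tcp [611.6 -73.4  96.5] rpy [ 3.141 -0.     0.156] F [ 0.1 -0.5 -0.4] w 60.3 q [-0.24  0.63  1.43 -0.    1.09  1.17]
rz -0.0  shifts below hold after that turn
tool shift [-0.1 -0.4 50.5]
```

View pics/s7.png

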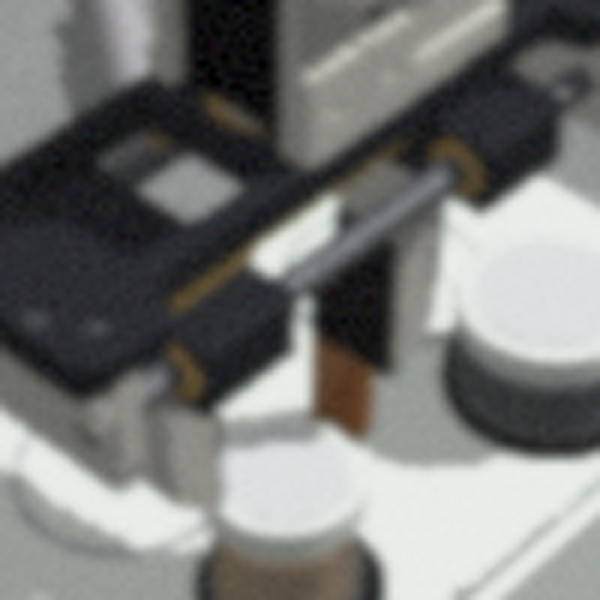

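```bash

python3 -m handwheel '[{"claw":60,"dx":2.5,"dy":-0.6,"dz":0,"rx":0,"ry":0,"rz":0},{"claw":60,"dx":0,"dy":0,"dz":12,"rx":0,"ry":0,"rz":0},{"claw":60,"dx":0,"dy":0,"dz":10,"rx":0,"ry":0,"rz":0},{"claw":60,"dx":0,"dy":0,"dz":0,"rx":0,"ry":0,"rz":0}]'; python3 -m handwheel '[{"claw":60,"dx":0,"dy":0,"dz":10,"rx":0,"ry":0,"rz":0},{"claw":60,"dx":0,"dy":0,"dz":10,"rx":0,"ry":0,"rz":0},{"claw":60,"dx":0,"dy":0,"dz":8,"rx":0,"ry":0,"rz":0},{"claw":60,"dx":0,"dy":0,"dz":0,"rx":0,"ry":0,"rz":0},{"claw":60,"dx":0,"dy":0,"dz":0,"rx":0,"ry":0,"rz":0}]'; python3 d.py 614 -73 46 0.156
```

```text
time: 24.95
tool_pos: [612.5, -71.9, 71.8]
tcp_rot: [-3.14, 0.004, 0.156]
contact_force: [-0.3, -0.4, -0.8]
grip_width: 60.2
time: 25.45
tool_pos: [613.9, -72.3, 46.1]
tcp_rot: [-3.142, 0.0, 0.156]
contact_force: [1.0, 0.3, 0.4]
grip_width: 60.1
t 25.4 tcp [613.9 -72.3  46.1] rpy [-3.142  0.     0.156] F [1.  0.3 0.4] w 60.1 q [-0.24  0.69  1.46 -0.    0.99  1.17]
rz -0.0  shifts below hold after that turn
tool shift [-0.1  0.7  0.1]
```

```bash

python3 -m handwheel '[{"claw":54,"dx":0,"dy":0,"dz":-4,"rx":0,"ry":0,"rz":0},{"claw":50,"dx":0,"dy":0,"dz":0,"rx":0,"ry":0,"rz":0},{"claw":47,"dx":0,"dy":0,"dz":0,"rx":0,"ry":0,"rz":0},{"claw":44,"dx":0,"dy":0,"dz":0,"rx":0,"ry":0,"rz":0},{"claw":35,"dx":0,"dy":0,"dz":0,"rx":0,"ry":0,"rz":0},{"claw":35,"dx":0,"dy":0,"dz":0,"rx":0,"ry":0,"rz":0},{"claw":35,"dx":0,"dy":0,"dz":0,"rx":0,"ry":0,"rz":0}]'; python3 -m handwheel '[{"claw":35,"dx":0,"dy":0,"dz":-3,"rx":0,"ry":0,"rz":0},{"claw":35,"dx":0,"dy":0,"dz":-8,"rx":0,"ry":0,"rz":0},{"claw":35,"dx":0,"dy":0,"dz":-20,"rx":0,"ry":0,"rz":0},{"claw":35,"dx":0,"dy":0,"dz":-30,"rx":0,"ry":0,"rz":0},{"claw":35,"dx":0,"dy":0,"dz":-30,"rx":0,"ry":0,"rz":0},{"claw":35,"dx":0,"dy":0,"dz":-10,"rx":0,"ry":0,"rz":0},{"claw":35,"dx":0,"dy":0,"dz":0,"rx":0,"ry":0,"rz":0},{"claw":35,"dx":0,"dy":0,"dz":0,"rx":0,"ry":0,"rz":0}]'; python3 d.py 550.4 -331.3 150 0.156
```

```text
time: 26.15
tool_pos: [614.0, -72.3, 50.5]
tcp_rot: [3.141, -0.0, 0.156]
contact_force: [-0.6, 0.7, 1.9]
grip_width: 42.0
time: 26.95
tool_pos: [613.3, -72.1, 150.1]
tcp_rot: [-3.141, 0.002, 0.156]
contact_force: [0.6, 0.2, -0.3]
grip_width: 41.8
t 26.9 tcp [613.3 -72.1 150.1] rpy [-3.141e+00  2.000e-03  1.560e-01] F [ 0.6  0.2 -0.3] w 41.8 q [-0.24  0.58  1.36 -0.    1.21  1.17]
rz -0.0  shifts below hold after that turn
tool shift [-1.024e+02  2.462e+02  1.000e-01]
```

```bash

python3 -m handwheel '[{"claw":35,"dx":-5,"dy":12,"dz":0,"rx":0,"ry":0,"rz":0},{"claw":35,"dx":-10,"dy":24,"dz":0,"rx":0,"ry":0,"rz":0},{"claw":35,"dx":-14,"dy":34,"dz":0,"rx":0,"ry":0,"rz":0},{"claw":35,"dx":-14,"dy":34,"dz":0,"rx":0,"ry":0,"rz":0},{"claw":35,"dx":-14,"dy":34,"dz":0,"rx":0,"ry":0,"rz":0},{"claw":35,"dx":-14,"dy":34,"dz":0,"rx":0,"ry":0,"rz":0},{"claw":35,"dx":-12,"dy":30,"dz":0,"rx":0,"ry":0,"rz":0},{"claw":35,"dx":-10,"dy":24,"dz":0,"rx":0,"ry":0,"rz":0},{"claw":35,"dx":-6,"dy":14,"dz":0,"rx":0,"ry":0,"rz":0},{"claw":35,"dx":-2,"dy":6.5,"dz":0,"rx":0,"ry":0,"rz":0}]'; python3 -m handwheel '[{"claw":35,"dx":0,"dy":0,"dz":0,"rx":0,"ry":0,"rz":0},{"claw":35,"dx":0,"dy":0,"dz":15,"rx":0,"ry":0,"rz":0},{"claw":35,"dx":0,"dy":0,"dz":15,"rx":0,"ry":0,"rz":0},{"claw":35,"dx":0,"dy":0,"dz":10,"rx":0,"ry":0,"rz":0},{"claw":35,"dx":0,"dy":0,"dz":0,"rx":0,"ry":0,"rz":0},{"claw":35,"dx":0,"dy":0,"dz":0,"rx":0,"ry":0,"rz":0},{"claw":35,"dx":0,"dy":0,"dz":0,"rx":0,"ry":0,"rz":0}]'; python3 d.py 552 -331.3 79.5 0.156;python3 - <<'E'
from h import *
snap("scene","s8",(50,220,230,400),3.3333)
print(w2px("scene",[[550.4,-331.3,62],[550.4,-331.3,92+26.5+7]]))
E
```

```text
time: 27.95
tool_pos: [551.2, -332.9, 150.1]
tcp_rot: [-3.14, 0.002, 0.154]
contact_force: [0.3, 0.2, -0.8]
grip_width: 41.9
time: 28.65
tool_pos: [553.0, -331.4, 112.2]
tcp_rot: [3.14, -0.001, 0.156]
contact_force: [0.3, 0.2, -0.1]
grip_width: 42.1
t 28.6 tcp [ 553.  -331.4  112.2] rpy [ 3.14e+00 -1.00e-03  1.56e-01] F [ 0.3  0.2 -0.1] w 42.1 q [-0.66  0.66  1.32  0.    1.16  0.76]
rz 0.0  shifts below hold after that turn
tool shift [-1.  -0.3 32.7]
[[133.11716983 332.08036348]
 [120.84711862 303.02207379]]
```

View pics/s8.png

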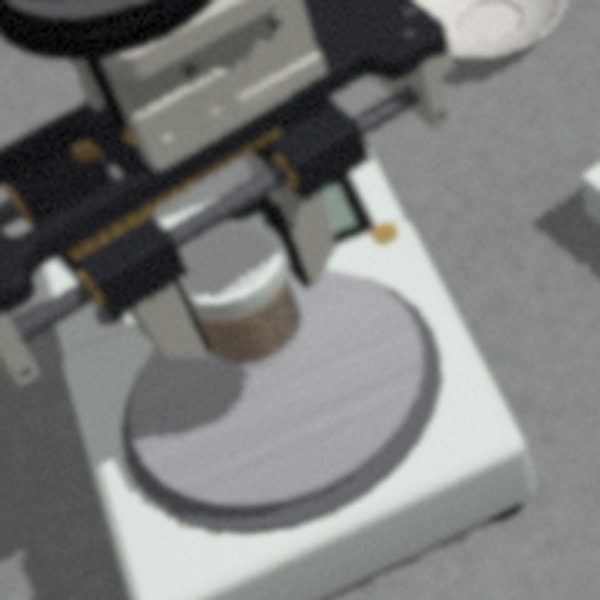

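```bash
python3 - <<'E'
from h import *
from scipy.optimize import least_squares
for cam,f,(x0,y0,x1,y1) in (("top","t1",(435,205,520,285)),("scene","s1",(75,290,195,385))):
    im=cv2.GaussianBlur(cv2.imread(f"pics/{f}_raw.png"),(3,3),0).astype(int)[y0:y1,x0:x1]
    m=((im[...,0]+im[...,2])//2-im[...,1]>4)&(im[...,1]>85)
    n,l,s,c=cv2.connectedComponentsWithStats(m.astype(np.uint8)); i=1+s[1:,4].argmax()
    p=np.argwhere(l==i)[:,::-1]; h=cv2.convexHull(p.astype(np.int32))[:,0]+[x0,y0]
    W=np.array([px2w(cam,*q,62)[:2] for q in h])
    r=least_squares(lambda a:np.hypot(*(W-a[:2]).T)-a[2],[550,-331,60],loss="soft_l1").x
    print(cam,s[i],r.round(1))
print(px2w("scene",133.4,336.6,62))
# pot lid centre seen in s8 crop (bottom ellipse centre approx)
for u,v,z in((237,265,112.2-17.5+44),(250,330,112.2-17.5)): print(px2w("scene",50+u/3.333-.35,220+v/3.333-.35,z))
E
```

```text
top [41 14  3  3  4] [ 600.2 -330.3    3.3]
scene [39 72  1  1  1] [ 547.1 -327.2   55.2]
[ 557.8841044  -334.04185747   62.        ]
[ 556.83043743 -330.27798617  138.7       ]
[ 550.15980405 -334.51129732   94.7       ]
```

```bash
python3 - <<'E'
from h import *
from scipy.optimize import least_squares
for cam,f,s0,ang in (("top","t1",(473,250),None),("scene","s1",(150,350),None)):
    im=cv2.GaussianBlur(cv2.imread(f"pics/{f}_raw.png"),(3,3),0); g=im.astype(float).sum(2)/3
    print(im[s0[1],s0[0]])
    c0=w2px(cam,[[552,-333,62]])[0]; W=[]
    for a in np.linspace(0,2*np.pi,120,endpoint=False):
        # outward in world: first strong departure from pan brightness beyond r=48
        ref=None
        pr=[(r,w2px(cam,[[552+r*np.cos(a),-333+r*np.sin(a),62]])[0]) for r in np.arange(46,74,.5)]
        v=np.array([cv2.getRectSubPix(g.astype(np.float32),(1,1),tuple(map(float,p)))[0,0] for _,p in pr])
        if abs(v[:6].mean()-im[s0[1],s0[0]].mean())>18: continue   # pot or shadow there
        k=np.argmin(np.diff(v[::1]))                  # steepest fall = pan top to dark rim
        if np.diff(v).min()<-1.5: W.append((a,pr[k][0]))
    W=np.array(W); P=np.c_[552+W[:,1]*np.cos(W[:,0]),-333+W[:,1]*np.sin(W[:,0])]
    r=least_squares(lambda q:np.hypot(*(P-q[:2]).T)-60,[552,-333],loss="soft_l1").x
    r3=least_squares(lambda q:np.hypot(*(P-q[:2]).T)-q[2],[552,-333,60],loss="soft_l1").x
    print(cam,len(P),r.round(1),r3.round(1))
E
```

```text
[100  96  98]
top 22 [ 562.8 -346.8] [ 546.8 -372.7   34. ]
[166 162 163]
scene 66 [ 552.1 -332.5] [ 552.3 -332.5   59.8]
```

```bash

python3 -m handwheel '[{"claw":35,"dx":0.5,"dy":1.4,"dz":0,"rx":0,"ry":0,"rz":0},{"claw":35,"dx":0,"dy":0,"dz":12,"rx":0,"ry":0,"rz":0},{"claw":35,"dx":0,"dy":0,"dz":10,"rx":0,"ry":0,"rz":0},{"claw":35,"dx":0,"dy":0,"dz":5,"rx":0,"ry":0,"rz":0},{"claw":35,"dx":0,"dy":0,"dz":0,"rx":0,"ry":0,"rz":0},{"claw":35,"dx":0,"dy":0,"dz":0,"rx":0,"ry":0,"rz":0}]'; python3 d.py 553.5 -332.7 79.5 0.156; python3 -m handwheel '[{"claw":35,"dx":0,"dy":0,"dz":1.5,"rx":0,"ry":0,"rz":0},{"claw":35,"dx":0,"dy":0,"dz":1.5,"rx":0,"ry":0,"rz":0},{"claw":35,"dx":0,"dy":0,"dz":0,"rx":0,"ry":0,"rz":0},{"claw":35,"dx":0,"dy":0,"dz":0,"rx":0,"ry":0,"rz":0}]'
```

```text
time: 29.3
tool_pos: [553.1, -332.8, 84.1]
tcp_rot: [-3.141, 0.0, 0.156]
contact_force: [-0.0, -0.5, -0.5]
grip_width: 42.2
t 29.3 tcp [ 553.1 -332.8   84.1] rpy [-3.141  0.     0.156] F [-0.  -0.5 -0.5] w 42.2 q [-0.66  0.69  1.34 -0.    1.11  0.75]
rz -0.0  shifts below hold after that turn
tool shift [ 0.4 -0.   4.6]
time: 29.7
tool_pos: [553.2, -332.8, 81.4]
tcp_rot: [3.141, -0.0, 0.156]
contact_force: [-0.5, 0.1, -0.6]
grip_width: 42.5
```

```bash

python3 -m handwheel '[{"claw":35,"dx":0,"dy":0,"dz":0.7,"rx":0,"ry":0,"rz":0},{"claw":35,"dx":0,"dy":0,"dz":0.5,"rx":0,"ry":0,"rz":0},{"claw":35,"dx":0,"dy":0,"dz":0,"rx":0,"ry":0,"rz":0}]';  python3 -m handwheel '[{"claw":35,"dx":0,"dy":0,"dz":0.5,"rx":0,"ry":0,"rz":0},{"claw":35,"dx":0,"dy":0,"dz":0,"rx":0,"ry":0,"rz":0}]';python3 -m handwheel '[{"claw":35,"dx":0,"dy":0,"dz":0.3,"rx":0,"ry":0,"rz":0},{"claw":35,"dx":0,"dy":0,"dz":0,"rx":0,"ry":0,"rz":0}]'
```

```text
time: 30.0
tool_pos: [553.1, -332.8, 80.0]
tcp_rot: [-3.142, 0.0, 0.156]
contact_force: [-0.4, -0.9, -1.4]
grip_width: 42.1
time: 30.2
tool_pos: [553.1, -332.8, 79.5]
tcp_rot: [-3.142, 0.0, 0.156]
contact_force: [-0.8, -0.8, -0.7]
grip_width: 41.9
time: 30.4
tool_pos: [553.2, -332.8, 79.5]
tcp_rot: [3.141, -0.0, 0.156]
contact_force: [-0.1, 0.1, 1.0]
grip_width: 41.8
```

```bash

python3 -m handwheel '[{"claw":48,"dx":0,"dy":0,"dz":0,"rx":0,"ry":0,"rz":0},{"claw":55,"dx":0,"dy":0,"dz":0,"rx":0,"ry":0,"rz":0},{"claw":62,"dx":0,"dy":0,"dz":0,"rx":0,"ry":0,"rz":0},{"claw":62,"dx":0,"dy":0,"dz":-5,"rx":0,"ry":0,"rz":0},{"claw":62,"dx":0,"dy":0,"dz":-20,"rx":0,"ry":0,"rz":0},{"claw":62,"dx":0,"dy":0,"dz":-40,"rx":0,"ry":0,"rz":0},{"claw":80,"dx":0,"dy":0,"dz":-40,"rx":0,"ry":0,"rz":0},{"claw":80,"dx":0,"dy":-20,"dz":-15,"rx":0,"ry":0,"rz":0},{"claw":80,"dx":1,"dy":-40,"dz":0,"rx":0,"ry":0,"rz":0},{"claw":80,"dx":1,"dy":-44,"dz":0,"rx":0,"ry":0,"rz":0}]';  python3 -m handwheel '[{"claw":80,"dx":1,"dy":-44,"dz":0,"rx":0,"ry":0,"rz":0},{"claw":80,"dx":1,"dy":-44,"dz":0,"rx":0,"ry":0,"rz":0},{"claw":80,"dx":1,"dy":-44,"dz":0,"rx":0,"ry":0,"rz":0},{"claw":80,"dx":1,"dy":-44,"dz":0,"rx":0,"ry":0,"rz":0},{"claw":80,"dx":1,"dy":-44,"dz":0,"rx":0,"ry":0,"rz":0},{"claw":80,"dx":1,"dy":-44,"dz":0,"rx":0,"ry":0,"rz":0},{"claw":80,"dx":1,"dy":-44,"dz":0,"rx":0,"ry":0,"rz":0},{"claw":80,"dx":1,"dy":-44,"dz":0,"rx":0,"ry":0,"rz":0},{"claw":80,"dx":1,"dy":-44,"dz":0,"rx":0,"ry":0,"rz":0},{"claw":80,"dx":1,"dy":-44,"dz":0,"rx":0,"ry":0,"rz":0}]'; python3 -m handwheel '[{"claw":80,"dx":1,"dy":-44,"dz":0,"rx":0,"ry":0,"rz":0},{"claw":80,"dx":1,"dy":-40,"dz":0,"rx":0,"ry":0,"rz":0},{"claw":80,"dx":1,"dy":-30,"dz":0,"rx":0,"ry":0,"rz":0},{"claw":80,"dx":0,"dy":-16,"dz":0,"rx":0,"ry":0,"rz":0},{"claw":80,"dx":0,"dy":0,"dz":0,"rx":0,"ry":0,"rz":0},{"claw":80,"dx":0,"dy":0,"dz":0,"rx":0,"ry":0,"rz":0}]'; python3 d.py 460.5 351.3 87 0.157; python3 - <<'E'
from h import *
snap("scene","s9"); snap("top","t9")
a=cv2.resize(cv2.imread("pics/t9_raw.png")[180:330,250:530],(800,428),interpolation=cv2.INTER_CUBIC)
cv2.imwrite("pics/c9.png",a)
E
```

```text
time: 31.4
tool_pos: [538.9, -229.6, 200.3]
tcp_rot: [3.14, -0.002, 0.154]
contact_force: [1.1, 1.3, -0.5]
grip_width: 79.8
time: 32.4
tool_pos: [480.2, 208.3, 199.9]
tcp_rot: [3.142, -0.001, 0.156]
contact_force: [0.7, -0.8, 0.3]
grip_width: 79.7
time: 33.0
tool_pos: [463.5, 334.6, 199.3]
tcp_rot: [3.141, 0.0, 0.156]
contact_force: [-0.8, -0.1, 0.1]
grip_width: 79.9
t 33.0 tcp [463.5 334.6 199.3] rpy [3.141 0.    0.156] F [-0.8 -0.1  0.1] w 79.9 q [ 0.49  0.45  1.44 -0.    1.26  1.91]
rz -0.001  shifts below hold after that turn
tool shift [ -0.3 -17.  112.3]
```

View pics/c9.png

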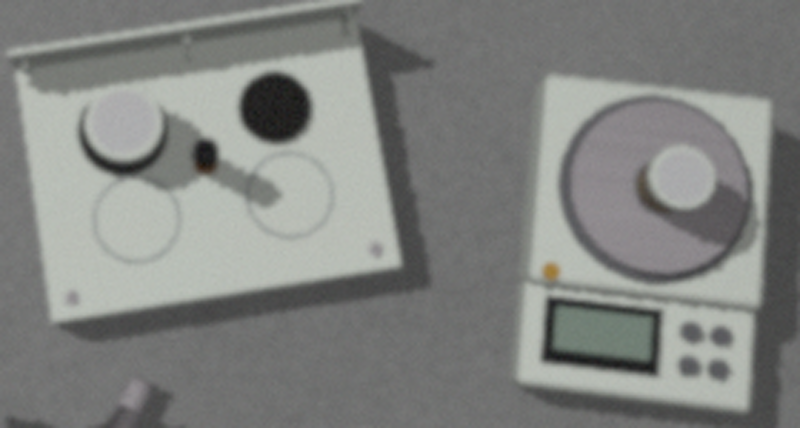

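```bash
python3 - <<'E'
from h import *
D=lambda u,v,z:px2w("top",250+u/2.857-.33,180+v/2.857-.33,z).round(1)
for n,a in dict(slim=(682,177,106),pan_top=(657,187,62),wide=(124,126,66),jarC=(137,219,30),botC=(290,195,30),pads=(276,107,33)).items(): print(n,D(*a))
E
```

```text
slim [ 551.3 -334.4  106. ]
pan_top [ 551.3 -331.9   62. ]
wide [592.2  33.7  66. ]
jarC [532.1  25.7  30. ]
botC [549.5 -82.8  30. ]
pads [612.7 -73.1  33. ]
```

The top view shows the small pot about 3 mm from the pan centre, the wide pot on the larger pad, the vial standing and the circles empty. Next I'll return the jar.

```bash

python3 -m handwheel '[{"claw":80,"dx":-0.3,"dy":-17,"dz":0,"rx":0,"ry":0,"rz":0},{"claw":80,"dx":0,"dy":0,"dz":25,"rx":0,"ry":0,"rz":0},{"claw":80,"dx":0,"dy":0,"dz":20,"rx":0,"ry":0,"rz":0},{"claw":80,"dx":0,"dy":0,"dz":0,"rx":0,"ry":0,"rz":0},{"claw":80,"dx":0,"dy":0,"dz":0,"rx":0,"ry":0,"rz":0}]';python3 d.py 460.5 351.3 87 0.157; python3 -m handwheel '[{"claw":80,"dx":0,"dy":0,"dz":25,"rx":0,"ry":0,"rz":0},{"claw":80,"dx":0,"dy":0,"dz":25,"rx":0,"ry":0,"rz":0},{"claw":80,"dx":0,"dy":0,"dz":15,"rx":0,"ry":0,"rz":0},{"claw":80,"dx":0,"dy":0,"dz":0,"rx":0,"ry":0,"rz":0},{"claw":70,"dx":0,"dy":0,"dz":0,"rx":0,"ry":0,"rz":0},{"claw":62,"dx":0,"dy":0,"dz":0,"rx":0,"ry":0,"rz":0},{"claw":58,"dx":0,"dy":0,"dz":0,"rx":0,"ry":0,"rz":0},{"claw":55,"dx":0,"dy":0,"dz":0,"rx":0,"ry":0,"rz":0}]';python3 d.py 460.5 351.3 87 0.157
```

```text
time: 33.6
tool_pos: [460.7, 352.2, 154.7]
tcp_rot: [3.142, 0.0, 0.155]
contact_force: [0.4, -0.1, 0.3]
grip_width: 79.9
t 33.6 tcp [460.7 352.2 154.7] rpy [3.142 0.    0.155] F [ 0.4 -0.1  0.3] w 79.9 q [0.52 0.5  1.47 0.   1.16 1.94]
rz -0.002  shifts below hold after that turn
tool shift [-0.3  0.8 67.7]
time: 34.4
tool_pos: [460.8, 352.4, 90.2]
tcp_rot: [-3.141, -0.001, 0.156]
contact_force: [-0.1, 0.4, -0.3]
grip_width: 56.6
t 34.4 tcp [460.8 352.4  90.2] rpy [-3.141e+00 -1.000e-03  1.560e-01] F [-0.1  0.4 -0.3] w 56.6 q [ 0.52  0.58  1.55 -0.    1.02  1.94]
rz -0.001  shifts below hold after that turn
tool shift [-0.5  1.   3.2]
```

```bash

python3 -m handwheel '[{"claw":57,"dx":-0.4,"dy":1,"dz":3,"rx":0,"ry":0,"rz":0},{"claw":57,"dx":0,"dy":0,"dz":0,"rx":0,"ry":0,"rz":0},{"claw":40,"dx":0,"dy":0,"dz":0,"rx":0,"ry":0,"rz":0},{"claw":40,"dx":0,"dy":0,"dz":0,"rx":0,"ry":0,"rz":0},{"claw":40,"dx":0,"dy":0,"dz":0,"rx":0,"ry":0,"rz":0},{"claw":40,"dx":0,"dy":0,"dz":0,"rx":0,"ry":0,"rz":0}]'; python3 -m handwheel '[{"claw":40,"dx":0,"dy":0,"dz":-4,"rx":0,"ry":0,"rz":0},{"claw":40,"dx":0,"dy":0,"dz":-12,"rx":0,"ry":0,"rz":0},{"claw":40,"dx":0,"dy":0,"dz":-26,"rx":0,"ry":0,"rz":0},{"claw":40,"dx":0,"dy":0,"dz":-34,"rx":0,"ry":0,"rz":0},{"claw":40,"dx":0,"dy":0,"dz":-34,"rx":0,"ry":0,"rz":0},{"claw":40,"dx":0,"dy":0,"dz":-18,"rx":0,"ry":0,"rz":0},{"claw":40,"dx":0,"dy":0,"dz":0,"rx":0,"ry":0,"rz":0},{"claw":40,"dx":0,"dy":0,"dz":0,"rx":0,"ry":0,"rz":0}]';python3 d.py 532.5 24.7 215 0.157
```

```text
time: 35.0
tool_pos: [460.2, 351.1, 86.2]
tcp_rot: [3.141, 0.0, 0.156]
contact_force: [-0.5, 1.3, -0.8]
grip_width: 52.6
time: 35.8
tool_pos: [460.0, 350.9, 214.3]
tcp_rot: [3.142, -0.0, 0.156]
contact_force: [-0.6, 0.2, -1.2]
grip_width: 52.6
t 35.8 tcp [460.  350.9 214.3] rpy [ 3.142 -0.     0.156] F [-0.6  0.2 -1.2] w 52.6 q [ 0.52  0.45  1.39 -0.    1.3   1.93]
rz -0.001  shifts below hold after that turn
tool shift [ 20.6 333.6  -0.7]
```

```bash

python3 -m handwheel '[{"claw":40,"dx":1,"dy":12,"dz":0,"rx":0,"ry":0,"rz":0},{"claw":40,"dx":2,"dy":24,"dz":0,"rx":0,"ry":0,"rz":0},{"claw":40,"dx":2,"dy":34,"dz":0,"rx":0,"ry":0,"rz":0},{"claw":40,"dx":2,"dy":34,"dz":0,"rx":0,"ry":0,"rz":0},{"claw":40,"dx":2,"dy":34,"dz":0,"rx":0,"ry":0,"rz":0},{"claw":40,"dx":2,"dy":34,"dz":0,"rx":0,"ry":0,"rz":0},{"claw":40,"dx":2,"dy":34,"dz":0,"rx":0,"ry":0,"rz":0},{"claw":40,"dx":2,"dy":34,"dz":0,"rx":0,"ry":0,"rz":0},{"claw":40,"dx":2,"dy":34,"dz":0,"rx":0,"ry":0,"rz":0},{"claw":40,"dx":2,"dy":28,"dz":0,"rx":0,"ry":0,"rz":0}]'; python3 -m handwheel '[{"claw":40,"dx":1,"dy":20,"dz":0,"rx":0,"ry":0,"rz":0},{"claw":40,"dx":0,"dy":11,"dz":0,"rx":0,"ry":0,"rz":0},{"claw":40,"dx":0,"dy":0,"dz":0,"rx":0,"ry":0,"rz":0},{"claw":40,"dx":0,"dy":0,"dz":0,"rx":0,"ry":0,"rz":0},{"claw":40,"dx":0,"dy":0,"dz":0,"rx":0,"ry":0,"rz":0}]';python3 d.py 532.5 24.7 114 0.157
```

```text
time: 36.8
tool_pos: [525.1, 53.1, 212.8]
tcp_rot: [3.142, 0.003, 0.155]
contact_force: [-0.1, 0.4, -1.3]
grip_width: 52.3
time: 37.3
tool_pos: [531.3, 26.2, 214.1]
tcp_rot: [-3.141, 0.001, 0.157]
contact_force: [0.1, 0.5, -1.1]
grip_width: 52.0
t 37.3 tcp [531.3  26.2 214.1] rpy [-3.141e+00  1.000e-03  1.570e-01] F [ 0.1  0.5 -1.1] w 52.0 q [-0.1   0.37  1.53  0.    1.25  1.32]
rz -0.0  shifts below hold after that turn
tool shift [  1.    1.6 100.1]
```

```bash

python3 -m handwheel '[{"claw":40,"dx":1,"dy":1.6,"dz":12,"rx":0,"ry":0,"rz":0},{"claw":40,"dx":0,"dy":0,"dz":25,"rx":0,"ry":0,"rz":0},{"claw":40,"dx":0,"dy":0,"dz":28,"rx":0,"ry":0,"rz":0},{"claw":40,"dx":0,"dy":0,"dz":18,"rx":0,"ry":0,"rz":0},{"claw":40,"dx":0,"dy":0,"dz":10,"rx":0,"ry":0,"rz":0},{"claw":40,"dx":0,"dy":0,"dz":0,"rx":0,"ry":0,"rz":0},{"claw":40,"dx":0,"dy":0,"dz":0,"rx":0,"ry":0,"rz":0},{"claw":40,"dx":0,"dy":0,"dz":0,"rx":0,"ry":0,"rz":0}]';python3 d.py 532.5 24.7 113.2 0.157;  python3 -m handwheel '[{"claw":40,"dx":0,"dy":0,"dz":2,"rx":0,"ry":0,"rz":0},{"claw":40,"dx":0,"dy":0,"dz":1.5,"rx":0,"ry":0,"rz":0},{"claw":40,"dx":0,"dy":0,"dz":0,"rx":0,"ry":0,"rz":0},{"claw":40,"dx":0,"dy":0,"dz":0,"rx":0,"ry":0,"rz":0}]'
```

```text
time: 38.1
tool_pos: [533.6, 23.9, 122.3]
tcp_rot: [3.141, -0.002, 0.156]
contact_force: [0.1, -0.1, -0.7]
grip_width: 52.6
t 38.1 tcp [533.6  23.9 122.3] rpy [ 3.141e+00 -2.000e-03  1.560e-01] F [ 0.1 -0.1 -0.7] w 52.6 q [-0.1   0.46  1.65 -0.    1.03  1.32]
rz -0.001  shifts below hold after that turn
tool shift [-1.  -1.   9.1]
time: 38.5
tool_pos: [532.9, 23.8, 117.9]
tcp_rot: [3.141, -0.0, 0.156]
contact_force: [1.2, 0.7, -1.5]
grip_width: 52.1
```

```bash

python3 -m handwheel '[{"claw":40,"dx":-0.3,"dy":-0.9,"dz":2,"rx":0,"ry":0,"rz":0},{"claw":40,"dx":0,"dy":0,"dz":1.5,"rx":0,"ry":0,"rz":0},{"claw":40,"dx":0,"dy":0,"dz":0,"rx":0,"ry":0,"rz":0},{"claw":40,"dx":0,"dy":0,"dz":0,"rx":0,"ry":0,"rz":0}]';  python3 -m handwheel '[{"claw":40,"dx":0,"dy":0,"dz":0.7,"rx":0,"ry":0,"rz":0},{"claw":40,"dx":0,"dy":0,"dz":0,"rx":0,"ry":0,"rz":0}]';  python3 -m handwheel '[{"claw":40,"dx":0,"dy":0,"dz":0.7,"rx":0,"ry":0,"rz":0},{"claw":40,"dx":0,"dy":0,"dz":0,"rx":0,"ry":0,"rz":0}]'
```

```text
time: 38.9
tool_pos: [532.4, 24.7, 114.2]
tcp_rot: [3.142, 0.0, 0.156]
contact_force: [0.5, -0.6, -1.5]
grip_width: 52.5
time: 39.1
tool_pos: [532.4, 24.6, 113.5]
tcp_rot: [3.142, 0.0, 0.156]
contact_force: [0.5, -0.2, -1.3]
grip_width: 52.7
time: 39.3
tool_pos: [532.6, 24.7, 113.2]
tcp_rot: [3.141, -0.001, 0.156]
contact_force: [-0.9, 0.0, 0.8]
grip_width: 52.7
```

```bash

python3 -m handwheel '[{"claw":58,"dx":0,"dy":0,"dz":0,"rx":0,"ry":0,"rz":0},{"claw":66,"dx":0,"dy":0,"dz":0,"rx":0,"ry":0,"rz":0},{"claw":74,"dx":0,"dy":0,"dz":0,"rx":0,"ry":0,"rz":0},{"claw":74,"dx":0,"dy":0,"dz":0,"rx":0,"ry":0,"rz":0},{"claw":74,"dx":0,"dy":0,"dz":-15,"rx":0,"ry":0,"rz":0},{"claw":70,"dx":0,"dy":0,"dz":-40,"rx":0,"ry":0,"rz":0},{"claw":70,"dx":0,"dy":0,"dz":-40,"rx":0,"ry":0,"rz":0},{"claw":70,"dx":8,"dy":-34,"dz":-10,"rx":0,"ry":0,"rz":0},{"claw":70,"dx":8,"dy":-34,"dz":0,"rx":0,"ry":0,"rz":0},{"claw":70,"dx":8,"dy":-34,"dz":0,"rx":0,"ry":0,"rz":0}]';  python3 -m handwheel '[{"claw":70,"dx":8,"dy":-34,"dz":0,"rx":0,"ry":0,"rz":0},{"claw":70,"dx":8,"dy":-34,"dz":0,"rx":0,"ry":0,"rz":0},{"claw":70,"dx":8,"dy":-34,"dz":0,"rx":0,"ry":0,"rz":0},{"claw":70,"dx":8,"dy":-34,"dz":0,"rx":0,"ry":0,"rz":0},{"claw":70,"dx":8,"dy":-34,"dz":0,"rx":0,"ry":0,"rz":0},{"claw":70,"dx":6,"dy":-26,"dz":0,"rx":0,"ry":0,"rz":0},{"claw":70,"dx":2,"dy":-14,"dz":0,"rx":0,"ry":0,"rz":0},{"claw":70,"dx":0,"dy":0,"dz":0,"rx":0,"ry":0,"rz":0},{"claw":70,"dx":0,"dy":0,"dz":0,"rx":0,"ry":0,"rz":0},{"claw":70,"dx":0,"dy":0,"dz":0,"rx":0,"ry":0,"rz":0}]'; python3 d.py 555 344.1 105.4 0.157
```

```text
time: 40.3
tool_pos: [540.6, 130.1, 218.7]
tcp_rot: [3.141, -0.001, 0.155]
contact_force: [-0.1, 0.7, 0.4]
grip_width: 70.1
time: 41.3
tool_pos: [555.4, 342.6, 218.1]
tcp_rot: [3.141, 0.0, 0.154]
contact_force: [-0.1, -0.0, 0.5]
grip_width: 70.1
t 41.3 tcp [555.4 342.6 218.1] rpy [3.141 0.    0.154] F [-0.1 -0.   0.5] w 70.1 q [ 0.44  0.59  1.15 -0.    1.41  1.85]
rz -0.003  shifts below hold after that turn
tool shift [ -0.2  -1.6 112.7]
```

```bash

python3 -m handwheel '[{"claw":70,"dx":-0.2,"dy":-1.6,"dz":10,"rx":0,"ry":0,"rz":-0.002},{"claw":70,"dx":0,"dy":0,"dz":30,"rx":0,"ry":0,"rz":0},{"claw":70,"dx":0,"dy":0,"dz":20,"rx":0,"ry":0,"rz":0},{"claw":70,"dx":0,"dy":0,"dz":25,"rx":0,"ry":0,"rz":0},{"claw":70,"dx":0,"dy":0,"dz":20,"rx":0,"ry":0,"rz":0},{"claw":60,"dx":0,"dy":0,"dz":7,"rx":0,"ry":0,"rz":0},{"claw":50,"dx":0,"dy":0,"dz":0,"rx":0,"ry":0,"rz":0},{"claw":42,"dx":0,"dy":0,"dz":0,"rx":0,"ry":0,"rz":0},{"claw":38,"dx":0,"dy":0,"dz":0,"rx":0,"ry":0,"rz":0}]';python3 d.py 555 344.1 105.4 0.157
```

```text
time: 42.2
tool_pos: [555.5, 345.8, 107.3]
tcp_rot: [-3.141, -0.002, 0.158]
contact_force: [-0.2, 0.4, -0.7]
grip_width: 42.5
t 42.2 tcp [555.5 345.8 107.3] rpy [-3.141e+00 -2.000e-03  1.580e-01] F [-0.2  0.4 -0.7] w 42.5 q [ 0.44  0.68  1.29 -0.    1.17  1.85]
rz 0.001  shifts below hold after that turn
tool shift [-0.7  1.6  1.9]
```

```bash

python3 -m handwheel '[{"claw":40,"dx":-0.6,"dy":1.5,"dz":1.7,"rx":0,"ry":0,"rz":0},{"claw":36,"dx":0,"dy":0,"dz":0,"rx":0,"ry":0,"rz":0},{"claw":20,"dx":0,"dy":0,"dz":0,"rx":0,"ry":0,"rz":0},{"claw":20,"dx":0,"dy":0,"dz":0,"rx":0,"ry":0,"rz":0},{"claw":20,"dx":0,"dy":0,"dz":0,"rx":0,"ry":0,"rz":0},{"claw":20,"dx":0,"dy":0,"dz":0,"rx":0,"ry":0,"rz":0}]'; python3 -m handwheel '[{"claw":20,"dx":0,"dy":0,"dz":-4,"rx":0,"ry":0,"rz":0},{"claw":20,"dx":0,"dy":0,"dz":-14,"rx":0,"ry":0,"rz":0},{"claw":20,"dx":0,"dy":0,"dz":-28,"rx":0,"ry":0,"rz":0},{"claw":20,"dx":0,"dy":0,"dz":-34,"rx":0,"ry":0,"rz":0},{"claw":20,"dx":0,"dy":0,"dz":-34,"rx":0,"ry":0,"rz":0},{"claw":20,"dx":0,"dy":0,"dz":-34,"rx":0,"ry":0,"rz":0},{"claw":20,"dx":0,"dy":0,"dz":-26,"rx":0,"ry":0,"rz":0},{"claw":20,"dx":0,"dy":0,"dz":0,"rx":0,"ry":0,"rz":0},{"claw":20,"dx":0,"dy":0,"dz":0,"rx":0,"ry":0,"rz":0},{"claw":20,"dx":0,"dy":0,"dz":0,"rx":0,"ry":0,"rz":0}]';python3 d.py 551.3 -82.8 280 0.157
```

```text
time: 42.8
tool_pos: [554.5, 344.1, 104.5]
tcp_rot: [-3.142, -0.0, 0.158]
contact_force: [-0.1, 0.5, 2.6]
grip_width: 33.5
time: 43.8
tool_pos: [553.7, 343.7, 276.4]
tcp_rot: [3.141, 0.003, 0.158]
contact_force: [-0.4, 0.3, -2.7]
grip_width: 33.2
t 43.8 tcp [553.7 343.7 276.4] rpy [3.141e+00 3.000e-03 1.580e-01] F [-0.4  0.3 -2.7] w 33.2 q [ 0.44  0.56  1.03 -0.    1.55  1.85]
rz 0.001  shifts below hold after that turn
tool shift [-69.  420.9  -3.6]
```

```bash

python3 -m handwheel '[{"claw":20,"dx":-2,"dy":12,"dz":0,"rx":0,"ry":0,"rz":0},{"claw":20,"dx":-4,"dy":24,"dz":0,"rx":0,"ry":0,"rz":0},{"claw":20,"dx":-6,"dy":34,"dz":0,"rx":0,"ry":0,"rz":0},{"claw":20,"dx":-6,"dy":36,"dz":0,"rx":0,"ry":0,"rz":0},{"claw":20,"dx":-6,"dy":36,"dz":0,"rx":0,"ry":0,"rz":0},{"claw":20,"dx":-6,"dy":36,"dz":0,"rx":0,"ry":0,"rz":0},{"claw":20,"dx":-6,"dy":36,"dz":0,"rx":0,"ry":0,"rz":0},{"claw":20,"dx":-6,"dy":36,"dz":0,"rx":0,"ry":0,"rz":0},{"claw":20,"dx":-6,"dy":36,"dz":0,"rx":0,"ry":0,"rz":0},{"claw":20,"dx":-6,"dy":36,"dz":0,"rx":0,"ry":0,"rz":0}]'; 
python3 -m handwheel '[{"claw":20,"dx":-6,"dy":36,"dz":0,"rx":0,"ry":0,"rz":0},{"claw":20,"dx":-4,"dy":28,"dz":0,"rx":0,"ry":0,"rz":0},{"claw":20,"dx":-4,"dy":22,"dz":0,"rx":0,"ry":0,"rz":0},{"claw":20,"dx":-1,"dy":12,"dz":0,"rx":0,"ry":0,"rz":0},{"claw":20,"dx":0,"dy":0,"dz":0,"rx":0,"ry":0,"rz":0},{"claw":20,"dx":0,"dy":0,"dz":0,"rx":0,"ry":0,"rz":0},{"claw":20,"dx":0,"dy":0,"dz":0,"rx":0,"ry":0,"rz":0}]'; python3 d.py 551.2 -82.8 131.4 0.157
```

```text
time: 44.8
tool_pos: [550.6, 15.4, 277.3]
tcp_rot: [-3.141, 0.002, 0.157]
contact_force: [-0.1, 0.1, -2.7]
grip_width: 33.6
time: 45.5
tool_pos: [552.1, -80.5, 278.1]
tcp_rot: [-3.141, 0.0, 0.159]
contact_force: [0.2, -0.2, -1.6]
grip_width: 33.4
t 45.5 tcp [552.1 -80.5 278.1] rpy [-3.141  0.     0.159] F [ 0.2 -0.2 -1.6] w 33.4 q [-0.28  0.37  1.34  0.    1.43  1.13]
rz 0.002  shifts below hold after that turn
tool shift [ -1.3   2.2 146.7]
```

```bash

python3 -m handwheel '[{"claw":20,"dx":-1.2,"dy":2.1,"dz":12,"rx":0,"ry":0,"rz":0.001},{"claw":20,"dx":0,"dy":0,"dz":28,"rx":0,"ry":0,"rz":0},{"claw":20,"dx":0,"dy":0,"dz":30,"rx":0,"ry":0,"rz":0},{"claw":20,"dx":0,"dy":0,"dz":30,"rx":0,"ry":0,"rz":0},{"claw":20,"dx":0,"dy":0,"dz":22,"rx":0,"ry":0,"rz":0},{"claw":20,"dx":0,"dy":0,"dz":14,"rx":0,"ry":0,"rz":0},{"claw":20,"dx":0,"dy":0,"dz":2,"rx":0,"ry":0,"rz":0},{"claw":20,"dx":0,"dy":0,"dz":0,"rx":0,"ry":0,"rz":0},{"claw":20,"dx":0,"dy":0,"dz":0,"rx":0,"ry":0,"rz":0},{"claw":20,"dx":0,"dy":0,"dz":0,"rx":0,"ry":0,"rz":0}]';python3 d.py 551.2 -82.8 131.4 0.157;  python3 -m handwheel '[{"claw":20,"dx":0,"dy":0,"dz":2,"rx":0,"ry":0,"rz":0},{"claw":20,"dx":0,"dy":0,"dz":1,"rx":0,"ry":0,"rz":0},{"claw":20,"dx":0,"dy":0,"dz":0,"rx":0,"ry":0,"rz":0},{"claw":20,"dx":0,"dy":0,"dz":0,"rx":0,"ry":0,"rz":0}]'; python3 d.py 551.2 -82.8 131.4 0.157
```

```text
time: 46.5
tool_pos: [551.9, -83.9, 141.2]
tcp_rot: [3.141, -0.002, 0.157]
contact_force: [-0.4, 0.7, -2.4]
grip_width: 33.4
t 46.5 tcp [551.9 -83.9 141.2] rpy [ 3.141e+00 -2.000e-03  1.570e-01] F [-0.4  0.7 -2.4] w 33.4 q [-0.29  0.48  1.56 -0.    1.1   1.13]
rz -0.0  shifts below hold after that turn
tool shift [-0.5 -1.2  9.8]
time: 46.9
tool_pos: [551.3, -83.9, 137.3]
tcp_rot: [3.141, -0.0, 0.157]
contact_force: [-0.7, -0.5, -0.8]
grip_width: 33.3
t 46.9 tcp [551.3 -83.9 137.3] rpy [ 3.141 -0.     0.157] F [-0.7 -0.5 -0.8] w 33.3 q [-0.29  0.49  1.56 -0.    1.09  1.13]
rz -0.0  shifts below hold after that turn
tool shift [ 0.  -1.1  5.9]
```

```bash

python3 -m handwheel '[{"claw":20,"dx":0,"dy":-1,"dz":2,"rx":0,"ry":0,"rz":0},{"claw":20,"dx":0,"dy":0,"dz":1.5,"rx":0,"ry":0,"rz":0},{"claw":20,"dx":0,"dy":0,"dz":0,"rx":0,"ry":0,"rz":0},{"claw":20,"dx":0,"dy":0,"dz":0,"rx":0,"ry":0,"rz":0}]';  python3 -m handwheel '[{"claw":20,"dx":0,"dy":0,"dz":1,"rx":0,"ry":0,"rz":0},{"claw":20,"dx":0,"dy":0,"dz":0.5,"rx":0,"ry":0,"rz":0},{"claw":20,"dx":0,"dy":0,"dz":0,"rx":0,"ry":0,"rz":0}]';  python3 -m handwheel '[{"claw":20,"dx":0,"dy":0,"dz":0.5,"rx":0,"ry":0,"rz":0},{"claw":20,"dx":0,"dy":0,"dz":0,"rx":0,"ry":0,"rz":0}]'
```

```text
time: 47.3
tool_pos: [551.2, -82.9, 133.6]
tcp_rot: [3.142, 0.0, 0.157]
contact_force: [-0.9, -0.3, -1.6]
grip_width: 33.6
time: 47.6
tool_pos: [551.1, -82.9, 132.1]
tcp_rot: [3.142, 0.0, 0.157]
contact_force: [0.3, -0.2, -1.2]
grip_width: 33.5
time: 47.8
tool_pos: [551.2, -82.9, 131.7]
tcp_rot: [3.142, 0.0, 0.157]
contact_force: [0.2, 1.2, -1.5]
grip_width: 33.2
```

```bash

python3 -m handwheel '[{"claw":20,"dx":0,"dy":0,"dz":0.5,"rx":0,"ry":0,"rz":0},{"claw":20,"dx":0,"dy":0,"dz":0,"rx":0,"ry":0,"rz":0}]'; python3 -m handwheel '[{"claw":20,"dx":0,"dy":0,"dz":0.3,"rx":0,"ry":0,"rz":0},{"claw":20,"dx":0,"dy":0,"dz":0,"rx":0,"ry":0,"rz":0}]'; python3 -m handwheel '[{"claw":38,"dx":0,"dy":0,"dz":0,"rx":0,"ry":0,"rz":0},{"claw":46,"dx":0,"dy":0,"dz":0,"rx":0,"ry":0,"rz":0},{"claw":56,"dx":0,"dy":0,"dz":0,"rx":0,"ry":0,"rz":0},{"claw":60,"dx":0,"dy":0,"dz":0,"rx":0,"ry":0,"rz":0},{"claw":60,"dx":0,"dy":0,"dz":-15,"rx":0,"ry":0,"rz":0},{"claw":60,"dx":0,"dy":0,"dz":-40,"rx":0,"ry":0,"rz":0},{"claw":60,"dx":0,"dy":0,"dz":-40,"rx":0,"ry":0,"rz":0},{"claw":60,"dx":-30,"dy":20,"dz":-10,"rx":0,"ry":0,"rz":0},{"claw":60,"dx":-35,"dy":30,"dz":0,"rx":0,"ry":0,"rz":0},{"claw":60,"dx":-35,"dy":30,"dz":0,"rx":0,"ry":0,"rz":0}]'; python3 -m handwheel '[{"claw":60,"dx":-35,"dy":30,"dz":0,"rx":0,"ry":0,"rz":0},{"claw":60,"dx":-35,"dy":30,"dz":0,"rx":0,"ry":0,"rz":0},{"claw":60,"dx":-35,"dy":35,"dz":0,"rx":0,"ry":0,"rz":0},{"claw":60,"dx":-20,"dy":40,"dz":0,"rx":0,"ry":0,"rz":0},{"claw":60,"dx":0,"dy":0,"dz":0,"rx":0,"ry":0,"rz":0}]'; python3 - <<'E'
from h import *
snap("scene","s10"); snap("top","t10")
a=cv2.imread("pics/s10_raw.png")[140:400,50:480]; b=cv2.imread("pics/t10_raw.png")
A=cv2.resize(b[180:300,250:400],(400,320),interpolation=cv2.INTER_CUBIC)
B=cv2.resize(a,(400,242),interpolation=cv2.INTER_CUBIC)
C=cv2.imread("pics/t1_raw.png")[180:300,250:400]; C=cv2.resize(C,(400,320),interpolation=cv2.INTER_CUBIC)
D=cv2.resize(b[170:330,390:530],(276,242),interpolation=cv2.INTER_CUBIC); D=cv2.copyMakeBorder(D,0,0,0,124,0)
cv2.imwrite("pics/c10.png",np.vstack([np.hstack([A,C]),np.hstack([B,D])]))
E
```

```text
time: 48.0
tool_pos: [551.3, -82.9, 131.5]
tcp_rot: [3.141, -0.0, 0.157]
contact_force: [-0.2, 0.9, -0.4]
grip_width: 33.3
time: 48.2
tool_pos: [551.4, -82.9, 131.4]
tcp_rot: [3.141, -0.001, 0.157]
contact_force: [-1.6, 0.7, 4.3]
grip_width: 33.4
time: 49.2
tool_pos: [464.2, -178.2, 236.4]
tcp_rot: [3.14, -0.001, 0.159]
contact_force: [1.2, -1.0, -0.2]
grip_width: 59.7
time: 49.7
tool_pos: [360.6, -334.8, 235.9]
tcp_rot: [3.139, 0.0, 0.151]
contact_force: [0.4, 0.3, 0.4]
grip_width: 60.0
```

View pics/c10.png

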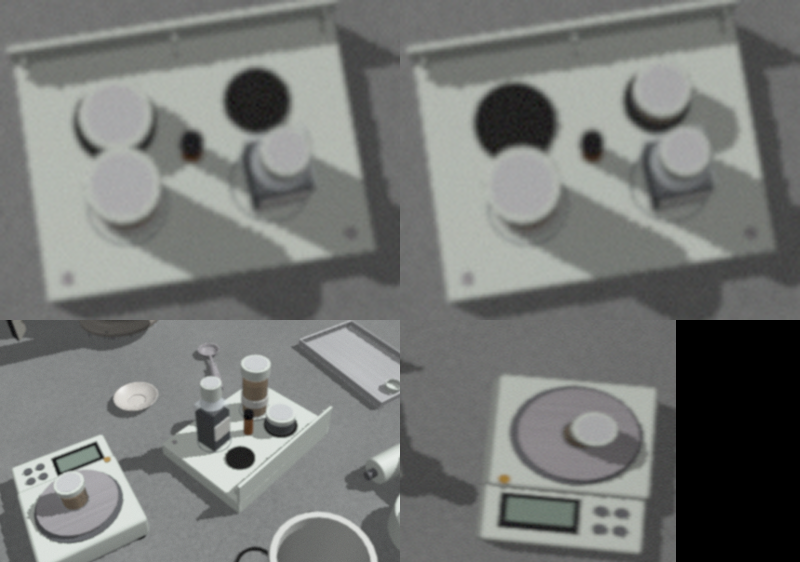

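The before/after comparison shows the jar cap at (124,186) in both and the bottle cap at (286,151) against (285,153). The wide pot is on its pad, the small pot is on the pan, and the vial is standing. I'll hand in.

```bash
python3 -c "
from plant import bot
print(bot.get_obs()['time']); print(bot.close_job())"
```

```text
49.8
the job is handed in; nothing more can be done
None
```

The sample is changed and the job is handed in at 49.8 s, well under the 141 s limit. I moved the bottle and then the jar aside to the tray, the wide pot onto the larger pad, and the small pot onto the pan. Then I returned the jar and the bottle.

What the last checks showed:
- **Jar and bottle:** both stand upright. Their caps are within about 1 to 2 enlarged pixels (about 1 mm) of where they started.
- **Pots:** the small pot is about 3 mm from the pan centre. The wide pot is on its pad, but the two camera views put it 3 to 4 mm off the pad's centre in different directions, roughly the calibration error. It still fits within the 5 mm margin.
- **Vial:** standing where it was.
- **Forces:** the readings at the end of each move never passed about 6 N, and the small pot touched the pan at about 1 N. I did not read the force within moves.
- **Measurements that went wrong:** one close-up from above was blocked by the arm. Automatic fits of the pan's edge failed except for the one from the scene camera, so I used that.

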